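# Pack the matches dry: latch the vacuum box and pump it out

## Robot

A 6-joint arm with a two-finger parallel gripper is mounted at the origin on a cart in front of the work surface, level with it; the furniture and walls round the work are solid. World frame = base frame: x ahead of the robot, y to its left, z up, the work surface at z = 0. Lengths are in m, angles in degrees, forces in N, time in s.
With the tool pointing down it reaches from about 0.4 to 0.825 m from the base axis. Payload 7 kg.
Tool frame: the origin (TCP) lies between the finger pads; the fingertips stand 25 mm ahead of it and the grasp point (between the pads) lies 6 mm ahead of it; z points along the fingers, y is the line along which they close (so a half turn about z gives the same grasp; the last joint's range is limited). The gripper opens to 88 mm and grips with 3 to 60 N. Pads are 19 mm wide; open, the fingers measure 130 mm over their backs; the gripper's body (78 mm by 193 mm) begins 47 mm behind the grasp point.
Start: joints at [80.564, 20.546, 0.682, 0, -70.136, -16.507], TCP at [0.295, 0.607, 0.252] pointing down, gripper open.
Joint ranges: [-176.03, 176.03], [-82.01, 121.73], [-58.28, 71.71], [-173.87, 95.51], [-174.79, -0.11], [-173.66, 173.66]. Speed limits (degrees/s): [136.94, 136.94, 172.46, 180, 180, 180].

## Interface

Orientations are given as [roll, pitch, yaw] about the fixed x, y, z axes, in that order (R = Rz(yaw) Ry(pitch) Rx(roll)).
In Python, from plant import r gives the robot as it stands.
- The arm moves only by the shell command python3 -m crank 'ROWS' [FORCE]. ROWS is JSON, a list of rows, each a list of 3 entries, a list of its own where there are three numbers: the turn, a rotation vector about the tool's x, y, z in degrees, then the shift along the tool's x, y, z in cm, then the closure, from -1 (fully open) to 1 (shut). In form: [[[wx, wy, wz], [dx, dy, dz], fingers], ...]. A call has 1 to 8 rows; each row shifts and turns the commanded pose from where the row before left it, along the tool's axes as they then stand; what a row does not reach is not made up. A row lasts 1/10 s, in which the tool goes at most 50 mm and 8.59 degrees, less where a joint would pass 70% of its speed; a pose out of reach is approached as far as the arm can. A call with a gripper value outside its range is refused whole. The fingers move at their own pace and stop on an object; FORCE is the grip in N (left out, the last holds). Time passes only in rows, so rows that do not move let the fingers close. It gives the time, the measured TCP pose, the force, the opening and the grip force at its end, in the units of the state.
- r.get_state(): the state, without advancing time (a new reading comes with each control period).
- r.capture(name): name is "side" or "top"; returns a dict with "color" (420x560x3 uint8, red, green, blue), "range_z" (420x560 float32, m along the optical axis (not along the pixel's ray), 0 where there is no reading), "intrinsics" (3x3 intrinsics, pixels), "world_from_camera" (4x4, takes a point from camera to world coordinates). Camera axes: x right, y down, z forward; pixel columns grow to the right and rows downward; lengths in m; the calibration is good to about 2 mm. A picture is of the moment at which its call begins.
- r.close_job(): hands the job in; it is judged then, once.
The state is a dict: "time_s": time; "joints": joint angles; "qd": joint speeds; "joint_torque": joint torques, N m; "tcp_pos": TCP position; "eef_rot": TCP orientation; "contact_force": force on the tool from outside, world axes, zero at the start; "moment": the same for the moment, N m; "gripper_width": finger opening in m; "gripper_force": force on a finger pad.
Only numpy, scipy, OpenCV 4.12 (cv2) and the standard library are available. Lean on these libraries where they do the work, as an engineer would, in place of code of your own. Each camera call takes 0.05 s, during which the arm holds its last target. There are 200 camera calls.

## Task

Put every matchbox into the open vacuum box, shut its lid, then hook the wire bail of the latch over the keeper on the lid and press the latch lever down past centre until it stays home. Last, draw the air out with one stroke of the pump: pull its sprung U-shaped lever right down to its stop, then ease it slowly all the way back up, taking two seconds or more for the way back and never letting it fly. Leave the spice tin that stands among the matchboxes where it is.

Things in the scene. Friction and masses are not known exactly. Their poses are not given: they have to be found in the camera images.
- vacbox: Vacuum box: open steel box on a dark wooden base plate fixed to the table. Origin at table level under the steel box's centre; x from the front (latch, pump) to the lid's hinge side, y along the front, z up. The front faces roughly to the robot's right. Plate 12 mm thick, x -205 to +105 (a tongue at the latch to -267), y -112 to +112 mm. Latch in front of the box at y = -55, pump at y = +60 mm.
- box_in (a point): Centre of the box's inner floor, 16 mm above the table; axes as vacbox. Inside 172 (x) x 200 (y) mm, walls 4 mm thick, their tops 68 mm above the table. A matchbox is in when its centre lies within the walls and less than 45 mm above this floor.
- lid (a joint): Lid angle, rad: 0 shut (flat), grows as it opens, 1.95 its stop (leaning back). Stiff hinge: the lid stays where it is left; 1 to 4 N at the free edge moves it. Shut it by pushing its outer face, which looks away from the box when open, over and then down.
- lid_hinge (a point): Point on the lid's hinge line (runs along vacbox y), at vacbox x = +94, y = 0, z = 70 mm.
- lid_edge (a point): Middle of the lid's free edge, on its outer (upper) face; 188 mm along the lid from the hinge line and 6 mm above it (76 mm above the table) when shut. Steel plate 8 mm thick, 216 mm wide (vacbox y). Axes turn with the lid: x from free edge to hinge, z out of the outer face.
- keeper_seat (a point): Where the bail's rung must bear: corner behind the keeper on the lid, vacbox y = -55; lid shut: vacbox x = -85, z = 87 mm. Keeper: dark steel post 6 mm thick, 24 wide, just on the latch side of this point, its top 9 mm above it; a 24 mm wide strip bears the rung at this height for 35 mm behind the post. Axes turn with the lid; shut, as vacbox.
- latch_lever (a joint): Latch lever angle, rad: 0 = handle upright; at the start -0.4 (a stop) to -0.2, leaning to the box; grows as the handle swings away from the box to the front and down; dead centre 1.78, home (stop) 1.986, above 1.9 counts as home. Friction holds it; 1 to 2 N at the tip turns it, 2 to 4 N with the bail hooked.
- latch_axis (a point): Axis of the latch lever (along vacbox y), at vacbox x = -135, y = -55, z = 56 mm.
- lever_tip (a point): End of the latch lever's handle, 70 mm from latch_axis. The handle is a steel bar 24 mm wide (y), 7 mm thick, ending in a 12 mm roll; its base stands between two cheeks 36 mm apart that reach 8 mm above the axis. Home, it slopes 24 degrees below level to the front, its end 28 mm above the table.
- bail_pivot (a point): Pin on the latch lever round which the bail swings freely (along vacbox y), 16 mm from latch_axis, turned 20 degrees farther to the front than the handle.
- bail_rung (a point): Middle of the bail's hook rung, a 6 mm round bar across the bail, 70 mm from bail_pivot. With the lever leaning to the box it comes down 13 to 20 mm behind the keeper post; pressing the lever draws it on to the post (the bail is sprung, stretches 4.5 mm, up to 14 N).
- bail_grip (a point): Middle of the bail's finger grip, a 9 mm round pale wooden bar 81 mm long along vacbox y at the end of the bail, 108 mm from bail_pivot, 38 mm beyond the rung. The bail is a loop of two 4 mm wires 44 mm apart (40 clear). At the start it lies level to the front, the grip's ends on two posts 60 mm apart, 64 mm high; lifted past upright it falls to the box side.
- pump (a joint): Pump lever angle, rad: 0 = upright (rest), 1.1 = its stop, pulled to the front and down; above 1.0 counts as a full stroke. Spring 0.9 N m per rad (10 N at the handle at the stop), flies back if let go. On the way back it must stay slower than 1.5 rad/s; it ends below 0.08.
- pump_axis (a point): Axis of the pump lever (along vacbox y), at vacbox x = -150, y = +60, z = 40 mm.
- pump_handle (a point): Middle of the pump lever's handle bar, a 14 mm round pale wooden bar along vacbox y between two side rods 60 mm apart (52 mm clear), 100 mm from pump_axis; 140 mm above the table at rest.
- match0_c (a point): Centre of a matchbox, 36 (its x) x 56 (its y) x 16 mm (z), plain brown, lying flat on the table at the robot's right, its centre 8 mm up. Two to four of the matchboxes are present.
- match1_c (a point): Centre of a matchbox, 36 (its x) x 56 (its y) x 16 mm (z), plain brown, lying flat on the table at the robot's right, its centre 8 mm up. Two to four of the matchboxes are present.
- match2_c (a point): Centre of a matchbox, 36 (its x) x 56 (its y) x 16 mm (z), plain brown, lying flat on the table at the robot's right, its centre 8 mm up. Two to four of the matchboxes are present.
- match3_c (a point): Centre of a matchbox, 36 (its x) x 56 (its y) x 16 mm (z), plain brown, lying flat on the table at the robot's right, its centre 8 mm up. Two to four of the matchboxes are present.
- spice_tin_c (a point): Centre of the spice tin, 49 mm across and 72 mm tall, standing among the matchboxes; leave it alone (moving it 40 mm fails).
There are look-alikes about, which are no part of the job. Leave any blue look-alike of the part that bears match1_c alone.

How it is judged (in metres and radians):
On the way, in this order (a step that is already met when the one before it is completed fails the run):
1. every matchbox present lies in the box, let go (x of match0_c in the frame of box_in between -0.088 and 0.088 m and y of match0_c in the frame of box_in between -0.102 and 0.102 m and z of match0_c in the frame of box_in between 0 and 0.045 m and x of match1_c in the frame of box_in between -0.088 and 0.088 m and y of match1_c in the frame of box_in between -0.102 and 0.102 m and z of match1_c in the frame of box_in between 0 and 0.045 m and x of match2_c in the frame of box_in between -0.088 and 0.088 m and y of match2_c in the frame of box_in between -0.102 and 0.102 m and z of match2_c in the frame of box_in between 0 and 0.045 m and x of match3_c in the frame of box_in between -0.088 and 0.088 m and y of match3_c in the frame of box_in between -0.102 and 0.102 m and z of match3_c in the frame of box_in between 0 and 0.045 m and contact force between the fingers and match0 below 0.1 N and contact force between the fingers and match1 below 0.1 N and contact force between the fingers and match2 below 0.1 N and contact force between the fingers and match3 below 0.1 N and value of joint lid above 0.5 rad), for 0.2 s.
2. the lid is shut (x of match0_c in the frame of box_in between -0.088 and 0.088 m and y of match0_c in the frame of box_in between -0.102 and 0.102 m and z of match0_c in the frame of box_in between 0 and 0.045 m and x of match1_c in the frame of box_in between -0.088 and 0.088 m and y of match1_c in the frame of box_in between -0.102 and 0.102 m and z of match1_c in the frame of box_in between 0 and 0.045 m and x of match2_c in the frame of box_in between -0.088 and 0.088 m and y of match2_c in the frame of box_in between -0.102 and 0.102 m and z of match2_c in the frame of box_in between 0 and 0.045 m and x of match3_c in the frame of box_in between -0.088 and 0.088 m and y of match3_c in the frame of box_in between -0.102 and 0.102 m and z of match3_c in the frame of box_in between 0 and 0.045 m and value of joint lid below 0.04 rad), for 0.2 s.
3. the bail's rung lies behind the keeper, the lever still up (value of joint lid below 0.04 rad and x of bail_rung in the frame of keeper_seat between -0.003 and 0.03 m and z of bail_rung in the frame of keeper_seat between -0.008 and 0.005 m and value of joint latch_lever below 1.2 rad), for 0.2 s.
4. the lever is pressed past centre with the rung drawn on to the keeper (value of joint lid below 0.04 rad and value of joint latch_lever above 1.9 rad and distance between bail_rung and keeper_seat below 0.006 m), for 0.2 s.
5. the pump lever is pulled to its stop (all of step 4 and value of joint pump above 1 rad), for 0.1 s.
At the end, for the whole second after the job is handed in: Every matchbox present lies inside the box (centre within the walls, less than 45 mm above its floor), the lid is shut (below 0.04 rad), the latch lever is home (above 1.9 rad) with the bail's rung within 6 mm of its seat behind the keeper, and the pump lever is back up (below 0.08 rad) (all of step 4 and x of match0_c in the frame of box_in between -0.088 and 0.088 m and y of match0_c in the frame of box_in between -0.102 and 0.102 m and z of match0_c in the frame of box_in between 0 and 0.045 m and x of match1_c in the frame of box_in between -0.088 and 0.088 m and y of match1_c in the frame of box_in between -0.102 and 0.102 m and z of match1_c in the frame of box_in between 0 and 0.045 m and x of match2_c in the frame of box_in between -0.088 and 0.088 m and y of match2_c in the frame of box_in between -0.102 and 0.102 m and z of match2_c in the frame of box_in between 0 and 0.045 m and x of match3_c in the frame of box_in between -0.088 and 0.088 m and y of match3_c in the frame of box_in between -0.102 and 0.102 m and z of match3_c in the frame of box_in between 0 and 0.045 m and value of joint pump below 0.08 rad); the robot touches nothing.
It fails at once if the pump lever flies back (faster than 1.5 rad/s) (velocity of joint pump below -1.5 rad/s).
It fails at once if the spice tin is moved more than 40 mm (distance of spice_tin_c from where it was at the start of the episode above 0.04 m).
Of match0, match1, match2, match3 only 2 to 4 are there at a start; the rules pass over those that are not, and their reading is None.
At some moment in a run one of match0, match1, match2, match3 may be knocked a few centimetres aside while the robot is not near it.
It also fails if it takes over 210 s, if anything falls off the work surface, if the arm or the gripper's body presses on something with over 40 N, if the wrist force passes 120 N, or if a joint passes its speed limit or range.

## Working session

There is one attempt and no reset: what is moved stays moved. The work goes in short steps, Python scripts to look and compute and a shell command to move; the robot and the scene stay as the last step left them, time stands still between calls to the robot, and variables do not carry over. Pictures are saved under pics/ and viewed, at most 15 in all, crops included, and the job is handed in when it is done.

```bash
ls; mkdir -p pics; cat > h.py <<'E'
import numpy as np,cv2
from plant import r
def cap(n,f=None):
    c=r.capture(n)
    if f: cv2.imwrite('pics/'+f,c['color'][:,:,::-1])
    np.savez('/tmp/'+n+'.npz',**c)
    return c
def ray(c,u,v):
    K=np.array(c['intrinsics']);T=np.array(c['world_from_camera'])
    d=T[:3,:3]@np.linalg.inv(K)@[u,v,1]; return T[:3,3],d
def plane(c,u,v,z):
    o,d=ray(c,u,v); return o+d*(z-o[2])/d[2]
def cloud(c):
    K=np.array(c['intrinsics']);T=np.array(c['world_from_camera']);Z=c['range_z']
    v,u=np.indices(Z.shape); P=np.stack([(u-K[0,2])/K[0,0]*Z,(v-K[1,2])/K[1,1]*Z,Z],-1)
    return P@T[:3,:3].T+T[:3,3]
def proj(c,P):
    K=np.array(c['intrinsics']);T=np.array(c['world_from_camera'])
    q=K@(T[:3,:3].T@(np.array(P)-T[:3,3])); return q[:2]/q[2]
E
python3 - <<'E'
from h import *
for n in('top','side'):
    c=cap(n,n+'0.png'); print(n,np.round(c['world_from_camera'],3).tolist(),np.round(c['intrinsics'],1).tolist())
print(r.get_state())
E
```

```text
pics
top [[-0.024, -0.987, 0.16, 0.318], [-1.0, 0.023, -0.005, -0.06], [0.001, -0.16, -0.987, 1.472], [0.0, 0.0, 0.0, 1.0]] [[458.9, 0.0, 281.1], [0.0, 458.9, 201.3], [0.0, 0.0, 1.0]]
side [[0.843, -0.303, 0.443, 0.075], [-0.537, -0.455, 0.71, -0.798], [-0.014, -0.837, -0.547, 0.666], [0.0, 0.0, 0.0, 1.0]] [[403.0, 0.0, 285.9], [0.0, 403.0, 205.3], [0.0, 0.0, 1.0]]
{'time_s': 0.1, 'joints': array([ 8.05634420e+01,  2.05863600e+01,  6.38867913e-01, -1.70083313e-02,
       -7.01355109e+01, -1.65053245e+01]), 'qd': array([-0.07963906, -0.13807416,  0.09620605,  0.02716881, -0.01349131,
       -0.03808335]), 'joint_torque': array([-2.13474130e-03, -5.84162092e+01,  2.93751240e+01,  7.01535031e+00,
        1.01768947e-02, -5.56643772e-05]), 'tcp_pos': array([0.29515194, 0.60660663, 0.25072842]), 'eef_rot': array([ 1.79915874e+02, -8.25261961e-03, -2.59476674e+01]), 'contact_force': array([-0.53723279, -1.02766819, -0.72051221]), 'moment': array([-0.03602235,  0.07739736, -0.01860219]), 'gripper_force': 0.0, 'gripper_width': 0.0870497006816625}
```

View pics/top0.png

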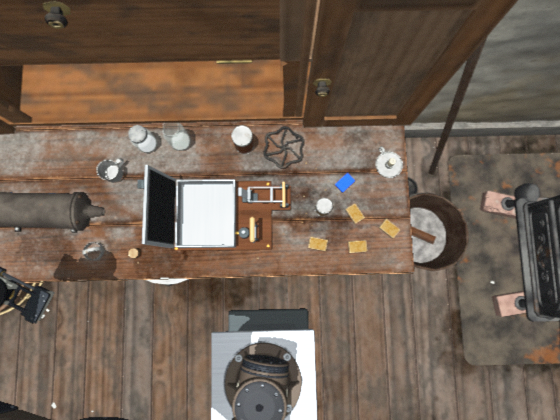

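View pics/side0.png

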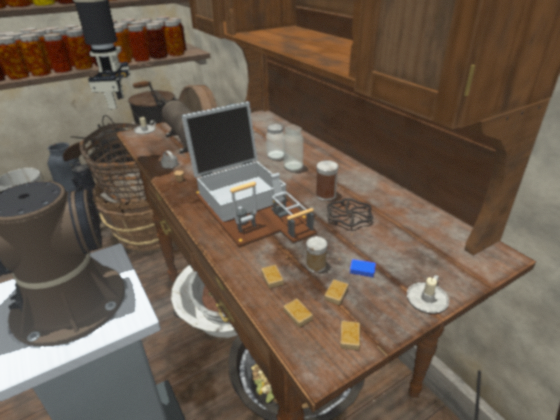

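Top view: brown matchboxes at about (317,243), (358,246), (356,212), (390,228); the tin at (324,205); a blue look-alike at (345,182), to be left alone. The box is at (207,213), pump handle at (253,230), and the latch with bail at (265,193).

```bash
python3 - <<'E'
from h import *
c=dict(np.load('/tmp/top.npz')); im=c['color']; hsv=cv2.cvtColor(im,cv2.COLOR_RGB2HSV); P=cloud(c)
m=((hsv[:,:,0]>13)&(hsv[:,:,0]<28)&(hsv[:,:,1]>120)&(hsv[:,:,2]>130)).astype(np.uint8); m[:, :240]=0; m[:150]=0;m[260:]=0;m[:,410:]=0
n,l,s,ce=cv2.connectedComponentsWithStats(m)
for i in range(1,n):
    if s[i,4]<30: continue
    v,u=np.where(l==i); W=np.array([plane(c,a,b,.016)[:2] for a,b in zip(u,v)],np.float32)
    b=cv2.minAreaRect(W); bp=cv2.boxPoints(b); e=bp[1]-bp[0],bp[2]-bp[1]; e=max(e,key=np.linalg.norm)
    print(ce[i].round(),s[i,4],'c',np.mean(W,0).round(4),'rect',np.round(b[0],3),np.round(b[1],3),'longdeg',np.degrees(np.arctan2(e[1],e[0])).round(1)%180,'z',np.median(P[v,u,2]).round(3))
# white tin lid
# rim: depth
Z=P[:,:,2]
k=(Z>.060)&(Z<.073)&(P[:,:,0]>.3)&(P[:,:,0]<.75)&(P[:,:,1]>-.05)&(P[:,:,1]<.3)
pts=P[k]; print(len(pts),pts.min(0),pts.max(0))
b=cv2.minAreaRect(pts[:,:2].astype(np.float32)); print('rim',b)
k2=(Z>.010)&(Z<.022)&(P[:,:,0]>.4)&(P[:,:,0]<.72)&(P[:,:,1]>.0)&(P[:,:,1]<.25)&(im.min(2)>120)
print('floor',k2.sum(),cv2.minAreaRect(P[k2][:,:2].astype(np.float32)))
v=cv2.resize(im[150:270,130:300],None,fx=4.5,fy=4.5,interpolation=cv2.INTER_CUBIC); cv2.imwrite('pics/crop.png',v[:,:,::-1])
E
```

```text
[355. 213.] 141 c [ 0.5109 -0.3023] rect [ 0.511 -0.302] [0.048 0.031] longdeg 31.0 z 0.016
[390. 228.] 145 c [ 0.4602 -0.4102] rect [ 0.462 -0.41 ] [0.049 0.032] longdeg 42.6 z 0.016
[318. 243.] 151 c [ 0.4167 -0.1795] rect [ 0.416 -0.18 ] [0.05  0.032] longdeg 77.3 z 0.016
[358. 246.] 153 c [ 0.4054 -0.3056] rect [ 0.406 -0.305] [0.048 0.032] longdeg 88.6 z 0.016
519 [ 0.41134014 -0.0483761   0.06004369] [0.746408   0.27777375 0.07299775]
rim ((0.5810285806655884, 0.11084950715303421), (0.34154844284057617, 0.3190891742706299), 2.6802003383636475)
floor 2882 ((0.5607854127883911, 0.1268477737903595), (0.246048703789711, 0.2818444073200226), 89.95124053955078)
```

View pics/crop.png

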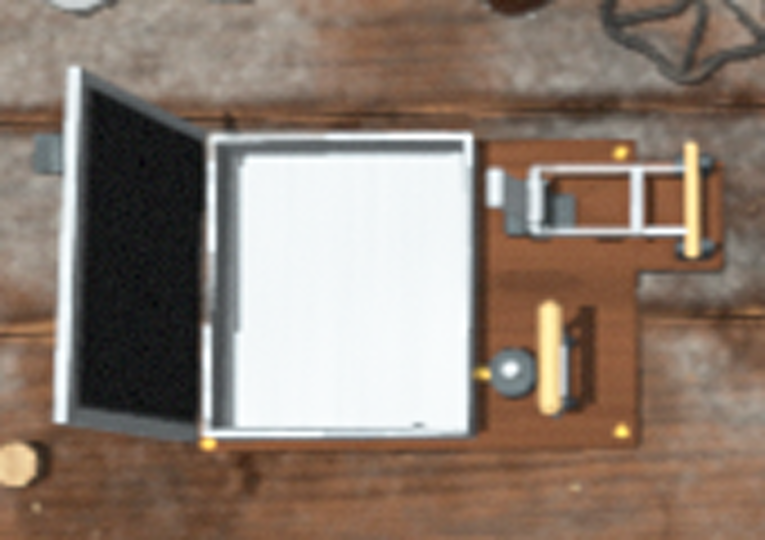

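```bash
python3 - <<'E'
from h import *
c=dict(np.load('/tmp/top.npz'))
def q(x,y,z): return plane(c,130+x/4.5,150+y/4.5,z)[:2]
R=[q(x,y,.068) for x,y in((207,134),(473,133),(474,436),(207,437))]
print('rim',np.round(R,4).tolist(),np.mean(R,0),[np.linalg.norm(R[i]-R[i-1]).round(3) for i in range(4)])
print('plate',[q(x,y,.012).round(4).tolist() for x,y in((634,142),(634,447),(722,270))])
print('grip',q(692,143,.069),q(692,257,.069)); print('pump',q(549,303,.145),q(549,413,.145))
P=cloud(c)
for x,y in((692,200),(692,160),(692,240),(549,350),(495,190),(540,200),(67,150),(67,350),(512,370)): print(x,y,P[int(150+y/4.5),int(130+x/4.5)].round(3))
Z=P[:,:,2]; 
k=(Z>.06)&(Z<.08)&(P[:,:,0]>.45)&(P[:,:,0]<.58)&(P[:,:,1]>-.38)&(P[:,:,1]<-.15)
print('tin',P[k].mean(0),k.sum())
E
```

```text
rim [[0.6219, 0.2603], [0.6183, 0.0757], [0.4085, 0.0766], [0.4121, 0.2576]] [0.51521815 0.16755168] [np.float64(0.21), np.float64(0.185), np.float64(0.21), np.float64(0.181)]
plate [[0.6209, -0.035], [0.4017, -0.0305], [0.5262, -0.0959]]
grip [ 0.60743079 -0.07611589] [ 0.52754455 -0.07414503]
pump [0.48827157 0.019953  ] [0.41713198 0.02091778]
692 200 [ 0.567 -0.073  0.08 ]
692 160 [ 0.596 -0.073  0.075]
692 240 [ 0.54  -0.072  0.074]
549 350 [0.46  0.02  0.147]
495 190 [0.567 0.056 0.129]
540 200 [0.57  0.029 0.077]
67 150 [0.574 0.304 0.256]
67 350 [0.455 0.301 0.254]
512 370 [0.454 0.053 0.061]
tin [ 0.5288903  -0.19935495  0.07057361] 200
```

```bash
cat >> h.py <<'E'
from scipy.spatial.transform import Rotation as Ro
C=np.array([.516,.168,0]);YAW=89.
Bv=Ro.from_euler('z',YAW,degrees=True).as_matrix()
def vb(x,y,z): return C+Bv@(np.array([x,y,z])/1000)
def to(p,rot=None):
    s=r.get_state(); R=Ro.from_euler('xyz',s['eef_rot'],degrees=True)
    print('t',round(s['time_s'],1),'tcp',s['tcp_pos'].round(4),'rot',s['eef_rot'].round(1),'w',round(s['gripper_width'],4),'F',s['contact_force'].round(1))
    if p is not None: print(' shift cm (present axes)',(R.inv().apply(np.array(p)-s['tcp_pos'])*100).round(2))
    if rot is not None: print(' turn deg',np.degrees((R.inv()*Ro.from_euler('xyz',rot,degrees=True)).as_rotvec()).round(1))
def boxes(c):
    im=c['color']; hsv=cv2.cvtColor(im,cv2.COLOR_RGB2HSV)
    m=((hsv[:,:,0]>13)&(hsv[:,:,0]<28)&(hsv[:,:,1]>120)&(hsv[:,:,2]>110)).astype(np.uint8); m[:,:170]=0; m[:150]=0;m[270:]=0;m[:,410:]=0
    n,l,s,ce=cv2.connectedComponentsWithStats(m)
    for i in range(1,n):
        if s[i,4]<60: continue
        v,u=np.where(l==i); W=np.array([plane(c,a,b,.016)[:2] for a,b in zip(u,v)],np.float32)
        b=cv2.minAreaRect(W); bp=cv2.boxPoints(b); e=max(bp[1]-bp[0],bp[2]-bp[1],key=np.linalg.norm)
        print(ce[i].round(),s[i,4],'c',np.round(b[0],3),np.round(b[1],3),'yaw',(np.degrees(np.arctan2(e[1],e[0]))%180-180).round(1))
E
python3 -m crank '[[[0,0,8],[0,0,-1.5],-1],[[0,0,8],[0,0,-1.5],-1],[[0,0,8],[0,0,-1.5],-1],[[0,0,8],[0,0,-1.5],-1],[[0,0,8],[0,0,-1.5],-1],[[0,0,8],[0,0,-1.5],-1],[[0,0,8],[0,0,-1.5],-1],[[0,0,8],[0,0,-1.5],-1]]' 25
python3 -m crank '[[[0,0,0],[4.4,-1.4,0],-1],[[0,0,0],[4.4,-1.4,0],-1],[[0,0,0],[4.4,-1.4,0],-1],[[0,0,0],[4.4,-1.4,0],-1],[[0,0,0],[4.4,-1.4,0],-1],[[0,0,0],[4.4,-1.4,0],-1],[[0,0,0],[4.4,-1.4,0],-1],[[0,0,0],[4.4,-1.4,0],-1]]'
```

```text
time_s: 0.9
tcp_pos: [0.2952, 0.6067, 0.3716]
eef_rot: [180.0, -0.1, -90.3]
contact_force: [0.6, -0.2, -0.1]
gripper_width: 0.0874
gripper_force: 0.0
time_s: 1.7
tcp_pos: [0.4076, 0.2531, 0.3715]
eef_rot: [180.0, 0.0, -89.9]
contact_force: [1.4, 0.1, 0.0]
gripper_width: 0.0877
gripper_force: 0.0
```

```bash
python3 -m crank '[[[0,0,0],[4.3,0,0],-1],[[0,0,0],[4.3,0,0],-1],[[0,0,0],[4.3,0,0],-1],[[0,0,0],[4.3,0,0],-1],[[0,0,0],[4.3,0,0],-1],[[0,0,0],[4.3,0,0],-1],[[0,0,0],[4.3,0,0],-1]]' >/dev/null
python3 -m crank '[[[0,0,0],[4.3,0,2.0],-1],[[0,0,0],[4.3,0,2.0],-1],[[0,0,0],[4.3,0,3.5],-1],[[0,0,0],[4.3,0,3.5],-1],[[0,0,0],[4.3,0,3.5],-1],[[0,0,0],[4.3,0,3.5],-1],[[0,0,0],[0,0,0],-0.3]]' >/dev/null
python3 - <<'E'
from h import *
c=cap('top'); boxes(c); to([.406,-.305,.033],[180,0,-91])
c=cap('side','s1.png')
E
```

```text
[322. 244.] 60 c [ 0.413 -0.192] [0.021 0.031] yaw -19.9
t 3.1 tcp [ 0.4062 -0.2884  0.2024] rot [ 1.797e+02  1.000e-01 -9.020e+01] w 0.0806 F [0.2 0.8 1.1]
 shift cm (present axes) [ 1.69 -0.09 16.93]
 turn deg [0.3 0.1 0.8]
```

View pics/s1.png

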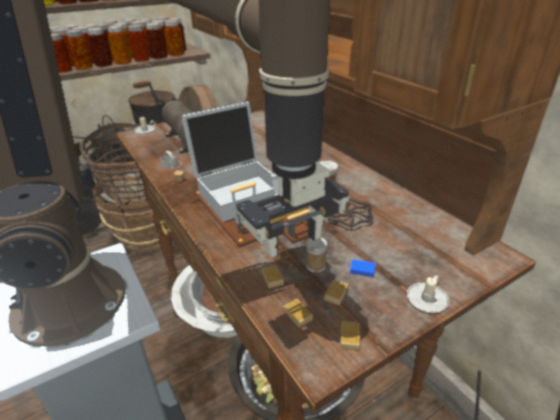

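The side view shows the gripper above box (298,312), all four brown boxes still in place, and the tin at (317,255) clear.

```bash
python3 -m crank '[[[0,0,0.8],[1.7,-0.1,3.4],-0.3],[[0,0,0],[0,0,4],-0.3],[[0,0,0],[0,0,4],-0.3],[[0,0,0],[0,0,3.4],-0.3],[[0,0,0],[0,0,2.1],-0.3],[[0,0,0],[0,0,0],-0.3]]' |head -2
python3 -m crank '[[[0,0,0],[0,0,0],1],[[0,0,0],[0,0,0],1],[[0,0,0],[0,0,0],1],[[0,0,0],[0,0,0],1],[[0,0,0],[0,0,0],1],[[0,0,0],[0,0,-1],1],[[0,0,0],[0,0,-4],1],[[0,0,0],[0,0,-4],1]]' 25
python3 - <<'E'
from h import *
to([.475,.195,.19],[180,0,-91])
E
```

```text
time_s: 3.8
tcp_pos: [0.4086, -0.3027, 0.0349]
time_s: 4.6
tcp_pos: [0.4084, -0.304, 0.1276]
eef_rot: [179.9, 0.0, -90.8]
contact_force: [0.7, -0.4, 0.1]
gripper_width: 0.0347
gripper_force: 25.0
t 4.6 tcp [ 0.4084 -0.304   0.1276] rot [179.9   0.  -90.8] w 0.0347 F [ 0.7 -0.4  0.1]
 shift cm (present axes) [-49.98  -5.99  -6.24]
 turn deg [0.1 0.  0.2]
```

```bash
python3 -m crank '[[[0,0,0],[-4.2,-0.5,-2],1],[[0,0,0],[-4.2,-0.5,-2],1],[[0,0,0],[-4.2,-0.5,-2],1],[[0,0,0],[-4.2,-0.5,-2],1],[[0,0,0],[-4.2,-0.5,0],1],[[0,0,0],[-4.2,-0.5,0],1],[[0,0,0],[-4.2,-0.5,0],1],[[0,0,0],[-4.2,-0.5,0],1]]' >/dev/null
python3 -m crank '[[[0,0,0],[-4.2,-0.5,0],1],[[0,0,0],[-4.2,-0.5,0],1],[[0,0,0],[-4.1,-0.5,0],1],[[0,0,0],[-4.1,-0.5,0],1],[[0,0,0],[0,0,0],1],[[0,0,0],[0,0,4],1],[[0,0,0],[0,0,4],1],[[0,0,0],[0,0,4],1]]' 
python3 -m crank '[[[0,0,0],[0,0,3],1],[[0,0,0],[0,0,0],1],[[0,0,0],[0,0,0],-0.2],[[0,0,0],[0,0,0],-0.2],[[0,0,0],[0,0,0],-0.2],[[0,0,0],[0,0,-4],-0.2],[[0,0,0],[0,0,-4],-0.2],[[0,0,0],[0,0,-4],-0.3]]'
python3 - <<'E'
from h import *
c=cap('top'); boxes(c); to([.417,-.18,.21],[180,0,-103])
E
```

```text
time_s: 6.2
tcp_pos: [0.4758, 0.197, 0.0863]
eef_rot: [-179.9, 0.1, -90.7]
contact_force: [0.5, 0.9, -0.4]
gripper_width: 0.0353
gripper_force: 25.0
time_s: 7.0
tcp_pos: [0.4757, 0.197, 0.1791]
eef_rot: [-179.9, 0.1, -90.7]
contact_force: [0.9, 1.6, 0.2]
gripper_width: 0.0553
gripper_force: 0.0
[355. 213.] 136 c [ 0.512 -0.302] [0.048 0.03 ] yaw -148.9
[390. 228.] 142 c [ 0.462 -0.41 ] [0.049 0.032] yaw -137.4
[202. 227.] 86 c [0.476 0.189] [0.029 0.029] yaw -179.9
[318. 243.] 148 c [ 0.417 -0.18 ] [0.049 0.032] yaw -102.7
t 7.0 tcp [0.4787 0.1988 0.1862] rot [-179.5    0.3  -90.6] w 0.0563 F [3.  2.2 7.6]
 shift cm (present axes) [37.93  5.71 -2.67]
 turn deg [-0.5  0.4 12.3]
```

```bash
python3 -m crank '[[[0,0,0],[4.2,0.6,-2.5],-0.3],[[0,0,0],[4.2,0.6,0],-0.3],[[0,0,0],[4.2,0.6,0],-0.3],[[0,0,0],[4.2,0.6,0],-0.3],[[0,0,0],[4.2,0.7,0],-0.3],[[0,0,0],[4.2,0.7,0],-0.3],[[0,0,0],[4.2,0.7,0],-0.3],[[0,0,0],[4.2,0.7,0],-0.3]]' >/dev/null
python3 -m crank '[[[0,0,0],[4.2,0.7,0],-0.3],[[0,0,6],[0,0,3],-0.3],[[0,0,6.3],[0,0,4],-0.3],[[0,0,0],[0,0,4],-0.3],[[0,0,0],[0,0,0],-0.3]]' >/dev/null
python3 - <<'E'
from h import *
to([.417,-.18,.035],[180,0,-102.7])
E
```

```text
t 8.3 tcp [ 0.4086 -0.1801  0.0885] rot [ 1.796e+02 -1.000e-01 -1.031e+02] w 0.0567 F [-0.3  0.4  0.3]
 shift cm (present axes) [-0.2  -0.85  5.34]
 turn deg [ 0.4 -0.  -0.4]
```

```bash
python3 -m crank '[[[0,0,0],[-0.2,-0.8,2.3],-0.3],[[0,0,0],[0,0,2],-0.3],[[0,0,0],[0,0,1],-0.3],[[0,0,0],[0,0,0],-0.3]]' |head -2
python3 -m crank '[[[0,0,0],[0,0,0],1],[[0,0,0],[0,0,0],1],[[0,0,0],[0,0,0],1],[[0,0,0],[0,0,0],1],[[0,0,0],[0,0,0],1],[[0,0,0],[0,0,-3],1],[[0,0,-6],[0,0,-4],1],[[0,0,-6.2],[0,0,-4],1]]' 25
python3 -m crank '[[[0,0,0],[0,0,-4],1],[[0,0,0],[0,0,-3],1],[[0,0,0],[0,0,0],1]]' >/dev/null
python3 - <<'E'
from h import *
to([.558,.195,.21],[180,0,-91])
E
```

```text
time_s: 8.75
tcp_pos: [0.4202, -0.1798, 0.0389]
time_s: 9.55
tcp_pos: [0.4195, -0.18, 0.1495]
eef_rot: [179.9, -0.0, -90.6]
contact_force: [1.7, 0.4, -0.5]
gripper_width: 0.0342
gripper_force: 25.0
t 9.8 tcp [ 0.4223 -0.1803  0.2229] rot [-179.5   -0.   -90.8] w 0.0344 F [ 0.  -0.2 -1.1]
 shift cm (present axes) [-37.72 -13.03   1.37]
 turn deg [-0.5 -0.   0.2]
```

```bash
python3 -m crank '[[[0,0,0],[-4.2,-1.5,0],1],[[0,0,0],[-4.2,-1.5,0],1],[[0,0,0],[-4.2,-1.5,0],1],[[0,0,0],[-4.2,-1.5,0],1],[[0,0,0],[-4.2,-1.5,0],1],[[0,0,0],[-4.2,-1.5,0],1],[[0,0,0],[-4.2,-1.5,0],1],[[0,0,0],[-4.2,-1.5,0],1]]' >/dev/null
python3 -m crank '[[[0,0,0],[-4.1,-1.3,0],1],[[0,0,0],[0,0,0],1],[[0,0,0],[0,0,4],1],[[0,0,0],[0,0,4],1],[[0,0,0],[0,0,4],1],[[0,0,0],[0,0,4],1],[[0,0,0],[0,0,0],1]]' 
python3 -m crank '[[[0,0,0],[0,0,0],-0.2],[[0,0,0],[0,0,0],-0.2],[[0,0,0],[0,0,0],-0.2],[[0,0,0],[0,0,-4],-0.2],[[0,0,0],[0,0,-4],-0.2],[[0,0,0],[0,0,-4],-0.3],[[0,0,0],[0,0,-3],-0.3],[[0,0,0],[0,0,0],-0.3]]'
python3 - <<'E'
from h import *
c=cap('top'); boxes(c); to([.512,-.302,.21],[180,0,-149])
E
```

```text
time_s: 11.35
tcp_pos: [0.5549, 0.1924, 0.0528]
eef_rot: [179.5, -0.3, -90.9]
contact_force: [-0.9, -0.6, -0.6]
gripper_width: 0.036
gripper_force: 24.7
time_s: 12.15
tcp_pos: [0.5611, 0.1964, 0.2156]
eef_rot: [-179.4, 0.3, -90.8]
contact_force: [-0.0, -0.6, -0.2]
gripper_width: 0.0566
gripper_force: 0.0
[202. 201.] 85 c [0.563 0.189] [0.03  0.029] yaw -179.9
[355. 213.] 135 c [ 0.512 -0.302] [0.048 0.03 ] yaw -148.9
[390. 228.] 135 c [ 0.46 -0.41] [0.047 0.031] yaw -129.1
[199. 227.] 137 c [0.476 0.196] [0.048 0.029] yaw -91.4
t 12.2 tcp [0.5599 0.1959 0.2128] rot [-179.6    0.3  -90.8] w 0.0571 F [ 0.7 -0.7 -0.3]
 shift cm (present axes) [4.985e+01 4.070e+00 2.000e-02]
 turn deg [-0.2  0.4 58.2]
```

```bash
python3 -m crank '[[[0,0,0],[4.15,0.33,0],-0.3],[[0,0,0],[4.15,0.33,0],-0.3],[[0,0,0],[4.15,0.33,0],-0.3],[[0,0,0],[4.15,0.33,0],-0.3],[[0,0,0],[4.15,0.33,0],-0.3],[[0,0,0],[4.15,0.33,0],-0.3],[[0,0,0],[4.15,0.33,0],-0.3],[[0,0,0],[4.15,0.33,0],-0.3]]' >/dev/null
python3 -m crank '[[[0,0,0],[4.15,0.33,0],-0.3],[[0,0,0],[4.15,0.33,0],-0.3],[[0,0,0],[4.15,0.33,0],-0.3],[[0,0,0],[4.15,0.33,0],-0.3]]' >/dev/null
python3 -m crank '[[[0,0,8.3],[0,0,1.3],-0.3],[[0,0,8.3],[0,0,1.3],-0.3],[[0,0,8.3],[0,0,1.3],-0.3],[[0,0,8.3],[0,0,1.3],-0.3],[[0,0,8.3],[0,0,1.3],-0.3],[[0,0,8.3],[0,0,1.3],-0.3],[[0,0,8.3],[0,0,1.3],-0.3],[[0,0,0],[0,0,0],-0.3]]'
python3 - <<'E'
from h import *
to([.512,-.302,.035],[180,0,-149])
to([.512,-.302,.035],[180,0,-149])
E
```

```text
time_s: 14.2
tcp_pos: [0.5101, -0.3018, 0.1155]
eef_rot: [179.8, -0.1, -149.1]
contact_force: [-0.0, -0.7, 0.3]
gripper_width: 0.057
gripper_force: 0.0
t 14.2 tcp [ 0.5101 -0.3018  0.1155] rot [ 1.798e+02 -1.000e-01 -1.491e+02] w 0.057 F [-0.  -0.7  0.3]
 shift cm (present axes) [-0.16 -0.14  8.05]
 turn deg [ 0.2 -0.1 -0.1]
t 14.2 tcp [ 0.5101 -0.3018  0.1155] rot [ 1.798e+02 -1.000e-01 -1.491e+02] w 0.057 F [-0.  -0.7  0.3]
 shift cm (present axes) [-0.16 -0.14  8.05]
 turn deg [ 0.2 -0.1 -0.1]
```

```bash
python3 -m crank '[[[0,0,0],[-0.1,-0.1,4],-0.3],[[0,0,0],[0,0,3],-0.3],[[0,0,0],[0,0,1.0],-0.3],[[0,0,0],[0,0,0],-0.3],[[0,0,0],[0,0,0],1],[[0,0,0],[0,0,0],1],[[0,0,0],[0,0,0],1],[[0,0,0],[0,0,0],1]]' 25
python3 -m crank '[[[0,0,0],[0,0,0],1],[[0,0,0],[0,0,-3],1],[[0,0,-8.3],[0,0,-2.3],1],[[0,0,-8.3],[0,0,-2.3],1],[[0,0,-8.3],[0,0,-2.3],1],[[0,0,-8.3],[0,0,-2.3],1],[[0,0,-8.3],[0,0,-2.3],1],[[0,0,-8.3],[0,0,-2.3],1]]'
python3 -m crank '[[[0,0,-8.3],[0,0,-1.5],1],[[0,0,0],[0,0,0],1],[[0,0,0],[0,0,0],1]]' >/dev/null
python3 - <<'E'
from h import *
to([.475,.128,.21],[180,0,-91])
E
```

```text
time_s: 15.0
tcp_pos: [0.5138, -0.3028, 0.0386]
eef_rot: [-179.9, 0.1, -148.9]
contact_force: [-1.0, 0.4, 4.3]
gripper_width: 0.0351
gripper_force: 25.0
time_s: 15.8
tcp_pos: [0.5128, -0.3025, 0.2065]
eef_rot: [-180.0, 0.0, -98.8]
contact_force: [0.5, -0.3, -0.7]
gripper_width: 0.035
gripper_force: 25.0
t 16.1 tcp [ 0.5128 -0.3024  0.2202] rot [-180.    0.  -91.] w 0.0346 F [ 0.3  0.2 -0.6]
 shift cm (present axes) [-42.97   4.57   1.03]
 turn deg [-0.  0. -0.]
```

```bash
python3 -m crank '[[[0,0,0],[-4.3,0.45,0],1],[[0,0,0],[-4.3,0.45,0],1],[[0,0,0],[-4.3,0.45,0],1],[[0,0,0],[-4.3,0.45,0],1],[[0,0,0],[-4.3,0.45,0],1],[[0,0,0],[-4.3,0.45,0],1],[[0,0,0],[-4.3,0.45,0],1],[[0,0,0],[-4.3,0.45,0],1]]' >/dev/null
python3 -m crank '[[[0,0,0],[-4.3,0.45,0],1],[[0,0,0],[-4.3,0.45,0],1],[[0,0,0],[0,0,0],1],[[0,0,0],[0,0,4],1],[[0,0,0],[0,0,4],1],[[0,0,0],[0,0,4],1],[[0,0,0],[0,0,4],1],[[0,0,0],[0,0,0],1]]' 
python3 -m crank '[[[0,0,0],[0,0,0],-0.2],[[0,0,0],[0,0,0],-0.2],[[0,0,0],[0,0,0],-0.2],[[0,0,0],[0,0,-4],-0.2],[[0,0,0],[0,0,-4],-0.2],[[0,0,0],[0,0,-4],-0.3],[[0,0,0],[0,0,-3],-0.3],[[0,0,0],[0,0,0],-0.3]]'
python3 - <<'E'
from h import *
c=cap('top','t2.png'); boxes(c); to([.461,-.41,.21],[180,0,-137])
E
```

```text
time_s: 17.7
tcp_pos: [0.4706, 0.1251, 0.0552]
eef_rot: [179.5, -0.4, -91.1]
contact_force: [-1.4, -1.1, -0.1]
gripper_width: 0.0353
gripper_force: 24.9
time_s: 18.5
tcp_pos: [0.4768, 0.1292, 0.2167]
eef_rot: [-179.5, 0.3, -90.8]
contact_force: [0.4, -0.1, -1.4]
gripper_width: 0.0568
gripper_force: 0.0
[390. 228.] 140 c [ 0.46 -0.41] [0.048 0.031] yaw -129.2
[224. 226.] 64 c [0.476 0.117] [0.026 0.026] yaw -91.4
t 18.6 tcp [0.4756 0.1288 0.2142] rot [-179.6    0.3  -90.8] w 0.0568 F [ 0.2 -0.2 -0.7]
 shift cm (present axes) [53.9   0.66  0.16]
 turn deg [-0.2  0.4 46.2]
```

```bash
python3 -m crank '[[[0,0,0],[4.5,0.05,0],-0.3],[[0,0,0],[4.5,0.05,0],-0.3],[[0,0,0],[4.5,0.05,0],-0.3],[[0,0,0],[4.5,0.05,0],-0.3],[[0,0,0],[4.5,0.05,0],-0.3],[[0,0,0],[4.5,0.05,0],-0.3],[[0,0,0],[4.5,0.05,0],-0.3],[[0,0,0],[4.5,0.05,0],-0.3]]' >/dev/null
python3 -m crank '[[[0,0,0],[4.5,0.05,0],-0.3],[[0,0,0],[4.5,0.05,0],-0.3],[[0,0,0],[4.5,0.05,0],-0.3],[[0,0,0],[4.5,0.05,0],-0.3]]' >/dev/null
python3 -m crank '[[[0,0,8.4],[0,0,1.8],-0.3],[[0,0,8.4],[0,0,1.8],-0.3],[[0,0,8.4],[0,0,1.8],-0.3],[[0,0,8.4],[0,0,1.8],-0.3],[[0,0,8.4],[0,0,1.8],-0.3],[[0,0,0],[0,0,0],-0.3],[[0,0,0],[0,0,0],-0.3]]' >/dev/null
python3 - <<'E'
from h import *
to([.461,-.41,.035],[180,0,-133])
E
```

```text
t 20.4 tcp [ 0.4602 -0.4118  0.1205] rot [ 180.    -0.  -132.6] w 0.0572 F [ 0.4 -0.3 -0.3]
 shift cm (present axes) [-0.19  0.06  8.55]
 turn deg [ 0.  -0.   0.4]
```

```bash
python3 -m crank '[[[0,0,0],[-0.2,0.1,4],-0.3],[[0,0,0],[0,0,3.5],-0.3],[[0,0,0],[0,0,1.0],-0.3],[[0,0,0],[0,0,0],-0.3],[[0,0,0],[0,0,0],1],[[0,0,0],[0,0,0],1],[[0,0,0],[0,0,0],1],[[0,0,0],[0,0,0],1]]' 25
python3 -m crank '[[[0,0,0],[0,0,0],1],[[0,0,0],[0,0,-3],1],[[0,0,-8.4],[0,0,-3],1],[[0,0,-8.4],[0,0,-3],1],[[0,0,-8.4],[0,0,-3],1],[[0,0,-8.4],[0,0,-3],1],[[0,0,-8.4],[0,0,-2.8],1],[[0,0,0],[0,0,0],1]]'
python3 - <<'E'
from h import *
to([.558,.128,.21],[180,0,-91])
E
```

```text
time_s: 21.25
tcp_pos: [0.4618, -0.4101, 0.0368]
eef_rot: [-179.9, 0.0, -132.8]
contact_force: [-1.2, 1.0, 6.4]
gripper_width: 0.0352
gripper_force: 25.0
time_s: 22.05
tcp_pos: [0.4628, -0.411, 0.2185]
eef_rot: [-179.6, -0.2, -90.5]
contact_force: [-0.3, 0.1, -0.0]
gripper_width: 0.0354
gripper_force: 25.0
t 22.1 tcp [ 0.4628 -0.411   0.2185] rot [-179.6   -0.2  -90.5] w 0.0354 F [-0.3  0.1 -0. ]
 shift cm (present axes) [-53.99  -9.01   0.68]
 turn deg [-0.4 -0.2  0.5]
```

```bash
python3 -m crank '[[[0,0,0],[-4.5,-0.76,0],1],[[0,0,0],[-4.5,-0.76,0],1],[[0,0,0],[-4.5,-0.76,0],1],[[0,0,0],[-4.5,-0.76,0],1],[[0,0,0],[-4.5,-0.76,0],1],[[0,0,0],[-4.5,-0.76,0],1],[[0,0,0],[-4.5,-0.76,0],1],[[0,0,0],[-4.5,-0.76,0],1]]' >/dev/null
python3 -m crank '[[[0,0,0],[-4.5,-0.76,0],1],[[0,0,0],[-4.5,-0.76,0],1],[[0,0,0],[-4.5,-0.76,0],1],[[0,0,0],[-4.5,-0.76,0],1],[[0,0,0],[0,0,0],1]]' >/dev/null
python3 -m crank '[[[0,0,0],[0,0,4],1],[[0,0,0],[0,0,4],1],[[0,0,0],[0,0,4],1],[[0,0,0],[0,0,4],1],[[0,0,0],[0,0,0],1],[[0,0,0],[0,0,0],-0.2],[[0,0,0],[0,0,0],-0.2],[[0,0,0],[0,0,0],-0.2]]' 
python3 -m crank '[[[0,0,0],[0,0,-4],-0.2],[[0,0,0],[0,0,-4],-0.2],[[0,0,0],[0,0,-4],-0.3],[[0,0,0],[0,0,-4],-0.3],[[0,0,0],[4.5,0,-4],-0.3],[[0,0,0],[4.5,0,-4],-0.3],[[0,0,0],[4.5,0,-4],-0.3],[[0,0,0],[4.5,0,0],-0.3]]'
python3 -m crank '[[[0,0,0],[4.5,0,0],-0.3],[[0,0,0],[4.5,0,0],-0.3],[[0,0,0],[4.5,0,0],-0.3],[[0,0,0],[4.5,0,0],1],[[0,0,0],[0,0,0],1]]' >/dev/null
python3 - <<'E'
from h import *
c=cap('top'); boxes(c); to(None)
s=cap('side'); a=c['color'][140:280,120:400]; b=s['color'][90:270,150:350]
cv2.imwrite('pics/c2.png',np.vstack([cv2.resize(a,(560,280)),cv2.resize(b,(560,310))])[:,:,::-1])
E
```

```text
time_s: 24.15
tcp_pos: [0.5608, 0.1291, 0.0549]
eef_rot: [-179.9, 0.1, -90.9]
contact_force: [-0.1, -1.2, 0.5]
gripper_width: 0.0513
gripper_force: 0.0
time_s: 24.95
tcp_pos: [0.5595, -0.0292, 0.3199]
eef_rot: [-179.4, 0.1, -90.8]
contact_force: [1.7, 0.8, -0.5]
gripper_width: 0.057
gripper_force: 0.0
[199. 201.] 136 c [0.563 0.196] [0.048 0.029] yaw -91.4
[216. 200.] 63 c [0.562 0.143] [0.019 0.03 ] yaw -0.1
[199. 227.] 145 c [0.476 0.195] [0.048 0.029] yaw -91.4
t 25.5 tcp [ 0.5544 -0.2107  0.3138] rot [-179.9   -0.   -91.1] w 0.0422 F [-0.8  0.6 -0.7]
```

View pics/c2.png

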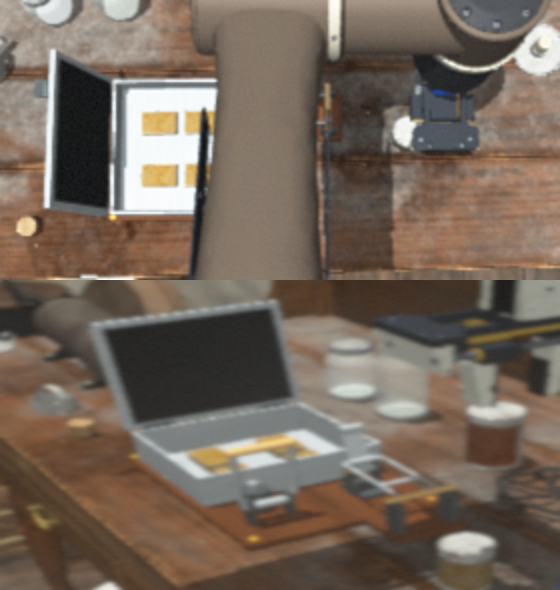

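All four lie in the box (two visible at (160,125), (160,175) in the crop, the others partly under the arm). Next: go behind the lid.

```bash
python3 - <<'E'
from h import *
P=cloud(cap('top')); k=(P[:,:,1]>.345)&(P[:,:,1]<.52)&(P[:,:,0]>.38)&(P[:,:,0]<.63)
for a in np.arange(.34,.52,.03):
    q=k&(P[:,:,1]>=a)&(P[:,:,1]<a+.03); print(a.round(2),P[q][:,2].max() if q.any() else None)
E
python3 -m crank '[[[0,0,0],[-4.5,0.47,-1],1],[[0,0,0],[-4.5,0.47,-1],1],[[0,0,0],[-4.5,0.47,-1],1],[[0,0,0],[-4.5,0.47,-1],1],[[0,0,0],[-4.5,0.47,-1],1],[[0,0,0],[-4.5,0.47,0],1],[[0,0,0],[-4.5,0.47,0],1],[[0,0,0],[-4.5,0.47,0],1]]' >/dev/null
python3 -m crank '[[[0,0,0],[-4.5,0.47,0],1],[[0,0,0],[-4.5,0.47,0],1],[[0,0,0],[-4.5,0.47,0],1],[[0,0,0],[-4.5,0.47,0],1],[[0,0,0],[-4.5,0.47,0],1],[[0,0,0],[0,0,0],1]]' >/dev/null
python3 - <<'E'
from h import *
to([.505,.38,.24],[180,0,-91])
E
```

```text
0.34 0.007396077712356952
0.37 0.034562449651272864
0.4 0.03722501651479404
0.43 0.011928580598251859
0.46 0.09717600813391747
0.49 0.10893945624844292
t 27.0 tcp [0.5004 0.3832 0.362 ] rot [179.9  -0.  -90.5] w 0.0006 F [-0.1 -0.6 -0.7]
 shift cm (present axes) [ 0.32 -0.47 12.2 ]
 turn deg [ 0.1 -0.   0.5]
```

```bash
python3 -m crank '[[[0,0,0],[0,-0.4,4],1],[[0,0,0],[0.2,0,4],1],[[0,0,0],[0,0,4],1],[[0,0,0],[2,0,0],1],[[0,0,0],[2,0,0],1],[[0,0,0],[2,0,0],1],[[0,0,0],[2,0,0],1],[[0,0,0],[2.2,0,0],1]]'
python3 -m crank '[[[0,0,0],[2,0,0.2],1],[[0,0,0],[1.9,0,0.2],1],[[0,0,0],[1.9,0,0.5],1],[[0,0,0],[1.8,0,0.8],1],[[0,0,0],[1.6,0,1],1],[[0,0,0],[1.6,0,1.2],1],[[0,0,0],[1.3,0,1.4],1],[[0,0,0],[1.2,0,1.6],1]]'
python3 -m crank '[[[0,0,0],[0.9,0,1.7],1],[[0,0,0],[0.8,0,1.8],1],[[0,0,0],[0.4,0,1.9],1],[[0,0,0],[0.3,0,1.9],1],[[0,0,0],[0,0,0],1]]'
```

```text
time_s: 27.8
tcp_pos: [0.5059, 0.2726, 0.2452]
eef_rot: [-179.8, 0.2, -90.8]
contact_force: [0.5, 3.0, 1.6]
gripper_width: 0.0001
gripper_force: 1.3
time_s: 28.6
tcp_pos: [0.503, 0.1391, 0.1727]
eef_rot: [180.0, -0.0, -90.8]
contact_force: [-0.4, 2.2, 0.8]
gripper_width: 0.0003
gripper_force: 0.6
time_s: 29.1
tcp_pos: [0.5025, 0.1154, 0.1011]
eef_rot: [179.9, -0.1, -90.8]
contact_force: [-2.8, -0.4, 8.6]
gripper_width: 0.0004
gripper_force: 4.4
```

```bash
python3 -m crank '[[[0,0,0],[0,0,0.3],1],[[0,0,0],[0,0,0.2],1],[[0,0,0],[0,0,0],1],[[0,0,0],[0,0,0],1]]'
python3 -m crank '[[[0,0,0],[0,0,-4],1],[[0,0,0],[0,0,-4],1],[[0,0,0],[0,0,-4],1],[[0,0,0],[0,0,-4],1],[[0,0,0],[-4,0,-4],1],[[0,0,0],[-4,0,0],1],[[0,0,0],[-4,0,0],1],[[0,0,0],[-4,0,0],1]]'
python3 -m crank '[[[0,0,0],[-4,0,0],1],[[0,0,0],[-4,0,0],1],[[0,0,0],[-4,0,0],1],[[0,0,0],[-4,0,0],1],[[0,0,0],[-4,0,0],1],[[0,0,0],[0,0,0],1]]' >/dev/null
python3 - <<'E'
from h import *
to(None)
c=cap('top'); s=cap('side'); 
im=c['color']; P=cloud(c)
k=(P[:,:,0]>.42)&(P[:,:,0]<.55)&(P[:,:,1]>.1)&(P[:,:,1]<.25); print('lid z',np.percentile(P[k][:,2],[5,50,95]))
a=im[150:270,130:300]; b=s['color'][130:280,180:380]
cv2.imwrite('pics/c3.png',np.vstack([cv2.resize(a,(425,300),interpolation=2),cv2.resize(b,(425,300),interpolation=2)])[:,:,::-1])
E
```

```text
time_s: 29.5
tcp_pos: [0.5028, 0.1154, 0.1002]
eef_rot: [-179.9, -0.1, -90.7]
contact_force: [-21.5, -0.9, 57.1]
gripper_width: 0.0004
gripper_force: 28.4
time_s: 30.3
tcp_pos: [0.5049, 0.2722, 0.2904]
eef_rot: [180.0, -0.1, -90.9]
contact_force: [0.3, -0.2, -0.2]
gripper_width: 0.0006
gripper_force: 0.0
t 30.9 tcp [0.5078 0.4748 0.2875] rot [179.9  -0.2 -90.7] w 0.0001 F [ 0.9  0.5 -0.8]
lid z [0.07226882 0.07719366 0.08199582]
```

View pics/c3.png

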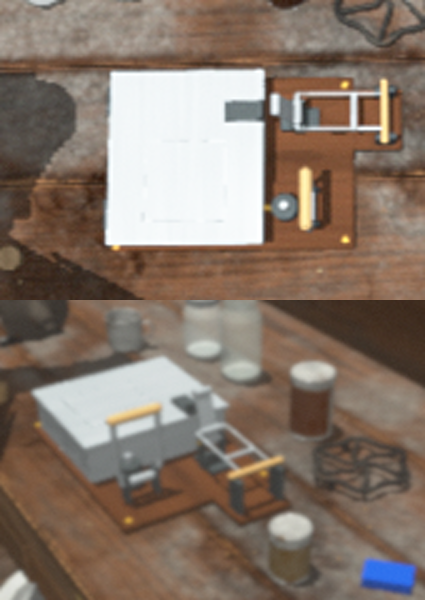

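Lid shut flat (surface about 77 mm). The grip bar is at (385,112) of the upper crop, the lever still leaning to the box and the keeper on the lid at (243,110).

```bash
python3 - <<'E'
from h import *
out={}
for n,(u0,u1,v0,v1) in {'top':(225,300,160,245),'side':(225,325,175,250)}.items():
    c=dict(np.load(f'/tmp/{n}.npz')); hsv=cv2.cvtColor(c['color'],cv2.COLOR_RGB2HSV)
    m=((hsv[:,:,0]>8)&(hsv[:,:,0]<25)&(hsv[:,:,1]>90)&(hsv[:,:,2]>150)).astype(np.uint8)
    w=np.zeros_like(m); w[v0:v1,u0:u1]=m[v0:v1,u0:u1]
    nn,l,s,ce=cv2.connectedComponentsWithStats(w); o=[]
    for i in range(1,nn):
        if s[i,4]>25: print(n,ce[i].round(1),s[i].tolist()); o.append(ce[i])
    out[n]=(c,o)
for a in out['top'][1]:
    for b in out['side'][1]:
        o1,d1=ray(out['top'][0],*a); o2,d2=ray(out['side'][0],*b)
        A=np.stack([d1,-d2],1); t=np.linalg.lstsq(A,o2-o1,rcond=None)[0]; p,q=o1+d1*t[0],o2+d2*t[1]
        if np.linalg.norm(p-q)<.012: print(a.round(),b.round(),((p+q)/2).round(4),'gap',np.linalg.norm(p-q).round(4))
print('pred grip',vb(-244,-55,69),'pump',vb(-150,60,140))
E
python3 -m crank '[[[0,0,-8.2],[0,0,0],1],[[0,0,-8.2],[0,0,0],1],[[0,0,-8.2],[0,0,0],1],[[0,0,-8.2],[0,0,0],1],[[0,0,-8.2],[0,0,0],1],[[0,0,-8.2],[0,0,0],1],[[0,0,-8.2],[0,0,0],1],[[0,0,-8.2],[0,0,0],0.6]]' 10 >/dev/null
python3 -m crank '[[[0,0,-8.2],[0,0,0],0.6],[[0,0,-8.2],[0,0,0],0.6],[[0,0,-8],[0,0,0],0.6],[[0,0,0],[0,0,0],0.6]]'
python3 - <<'E'
from h import *
to([.567,-.075,.16],[180,0,-1])
E
```

```text
top [284.2 195.6] [282, 182, 4, 25, 36]
top [251.3 228.1] [249, 216, 6, 26, 82]
side [242.5 186.8] [231, 183, 24, 9, 74]
side [299.8 213.4] [287, 208, 26, 11, 116]
[284. 196.] [300. 213.] [ 0.5649 -0.0771  0.071 ] gap 0.0038
[251. 228.] [243. 187.] [0.4569 0.0231 0.1386] gap 0.001
pred grip [ 0.56673324 -0.07692272  0.069     ] pump [0.45339128 0.01906999 0.14      ]
time_s: 32.2
tcp_pos: [0.5085, 0.4702, 0.2911]
eef_rot: [180.0, 0.0, -0.8]
contact_force: [0.2, -0.4, 1.6]
gripper_width: 0.0174
gripper_force: 0.0
t 32.2 tcp [0.5085 0.4702 0.2911] rot [180.    0.   -0.8] w 0.0174 F [ 0.2 -0.4  1.6]
 shift cm (present axes) [ 6.6  54.43 13.15]
 turn deg [0.  0.  0.2]
```

```bash
python3 -m crank '[[[0,0,0],[0.55,4.55,0],0.6],[[0,0,0],[0.55,4.55,0],0.6],[[0,0,0],[0.55,4.55,0],0.6],[[0,0,0],[0.55,4.55,0],0.6],[[0,0,0],[0.55,4.55,0],0.6],[[0,0,0],[0.55,4.55,0],0.6],[[0,0,0],[0.55,4.55,0],0.6],[[0,0,0],[0.55,4.55,0],0.6]]' >/dev/null
python3 -m crank '[[[0,0,0],[0.55,4.55,0],0.6],[[0,0,0],[0.55,4.55,0],0.6],[[0,0,0],[0.55,4.55,0],0.6],[[0,0,0],[0.55,4.55,0],0.6],[[0,0,0],[0,0,4],0.6],[[0,0,0],[0,0,4],0.6],[[0,0,0],[0,0,4],0.6],[[0,0,0],[0,0,4],0.6]]' >/dev/null
python3 -m crank '[[[0,0,0],[0,0,0.5],0.6],[[0,0,0],[0,0,0],0.6],[[0,0,0],[0,0,0],0.6]]' >/dev/null
python3 - <<'E'
from h import *
to([.566,-.076,.085],[180,0,-1]); s=cap('side')
cv2.imwrite('pics/c4.png',cv2.resize(s['color'][120:270,200:400],(800,600),interpolation=2)[:,:,::-1])
E
```

```text
t 34.1 tcp [ 0.5673 -0.0752  0.1284] rot [180.   -0.2  -0.9] w 0.0174 F [0.6 0.8 0.9]
 shift cm (present axes) [-0.14  0.09  4.34]
 turn deg [ 0.  -0.2  0.1]
```

View pics/c4.png

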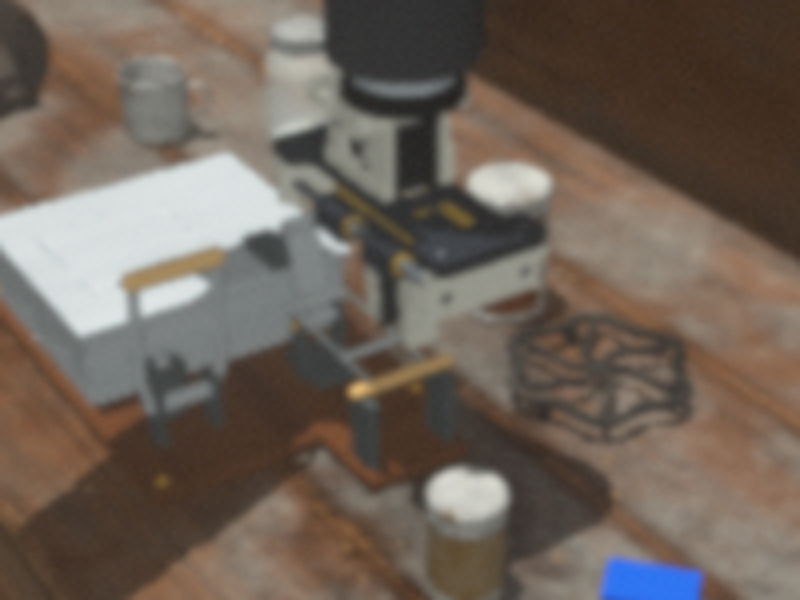

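The gripper stands above the grip bar (400,375 in the crop); descend and pinch.

```bash
python3 -m crank '[[[0,0,0],[0,0.1,1.5],0.6],[[0,0,0],[0,0,1.5],0.6],[[0,0,0],[0,0,0.8],0.6],[[0,0,0],[0,0,0.5],0.6],[[0,0,0],[0,0,0],0.6]]'
python3 -m crank '[[[0,0,0],[0,0,0],1],[[0,0,0],[0,0,0],1],[[0,0,0],[0,0,0],1]]' 10
```

```text
time_s: 34.65
tcp_pos: [0.5663, -0.0759, 0.0837]
eef_rot: [-180.0, -0.0, -0.8]
contact_force: [0.0, -0.3, -0.6]
gripper_width: 0.0174
gripper_force: 0.0
time_s: 34.95
tcp_pos: [0.5666, -0.0759, 0.084]
eef_rot: [-180.0, -0.1, -0.8]
contact_force: [-0.2, 0.9, 2.6]
gripper_width: 0.0086
gripper_force: 10.0
```

```bash
python3 -m crank '[[[0,0,0],[0,-0.24,-2.25],1],[[0,0,0],[0,-0.7,-2.14],1],[[0,0,0],[0,-1.13,-1.96],1],[[0,0,0],[0,-1.5,-1.68],1],[[0,0,0],[0,-1.83,-1.32],1],[[0,0,0],[0,-2.06,-0.92],1],[[0,0,0],[0,-2.2,-0.47],1],[[0,0,0],[0,-2.26,0],1]]'
python3 -m crank '[[[0,0,0],[0,-2.2,0.47],1],[[0,0,0],[0,-2.06,0.92],1],[[0,0,0],[0,-1.83,1.3],1],[[0,0,0],[0,-1.5,1.68],1],[[0,0,0],[0,-1.1,1.9],1],[[0,0,0],[0,0,0],1],[[0,0,0],[0,0,0],1]]'
python3 - <<'E'
from h import *
to(None); s=cap('side')
cv2.imwrite('pics/c5.png',cv2.resize(s['color'][120:270,200:400],(800,600),interpolation=2)[:,:,::-1])
E
```

```text
time_s: 35.75
tcp_pos: [0.5691, 0.0438, 0.1937]
eef_rot: [-180.0, -0.3, -0.8]
contact_force: [-0.7, -0.4, 2.9]
gripper_width: 0.0087
gripper_force: 10.0
time_s: 36.45
tcp_pos: [0.5694, 0.131, 0.1273]
eef_rot: [-180.0, 0.0, -0.8]
contact_force: [0.1, 3.2, 0.7]
gripper_width: 0.0085
gripper_force: 10.0
t 36.5 tcp [0.5694 0.131  0.1273] rot [-180.     0.    -0.8] w 0.0085 F [0.1 3.2 0.7]
```

View pics/c5.png

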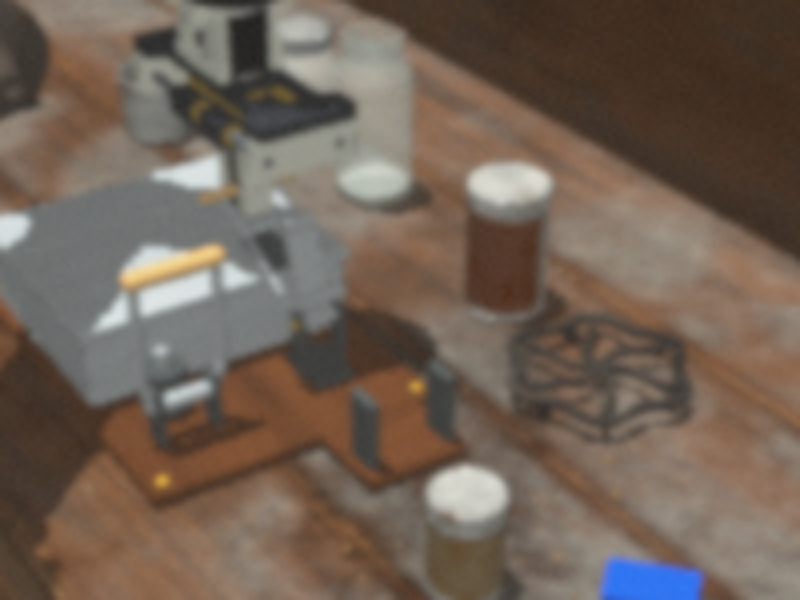

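```bash
python3 -m crank '[[[0,0,0],[0,-0.4,1.2],1],[[0,0,0],[0,0,0],1],[[0,0,0],[0,0,0],0.6],[[0,0,0],[0,0,0],0.6],[[0,0,0],[0,0,0],0.6],[[0,0,0],[0,0,-2],0.6],[[0,0,0],[0,0,-4],0.6],[[0,0,0],[0,0,-4],0.6]]'
python3 -m crank '[[[0,0,0],[0,-4.5,-4],0.6],[[0,0,0],[0,-4.5,-4],0.6],[[0,0,0],[0,-4.5,0],1],[[0,0,0],[0,-4.5,0],1],[[0,0,0],[0,-4.5,0],1],[[0,0,0],[0,-4.5,0],1],[[0,0,0],[0,-4.5,0],1],[[0,0,0],[0,0,0],1]]'
python3 - <<'E'
from h import *
to(None); c=cap('top');s=cap('side')
a=c['color'][150:270,130:300]; b=s['color'][130:280,180:380]
cv2.imwrite('pics/c6.png',np.vstack([cv2.resize(a,(425,300),interpolation=2),cv2.resize(b,(425,300),interpolation=2)])[:,:,::-1])
E
```

```text
time_s: 37.3
tcp_pos: [0.5684, 0.1332, 0.2164]
eef_rot: [179.9, 0.1, -0.9]
contact_force: [0.8, 0.6, 0.0]
gripper_width: 0.0174
gripper_force: 0.0
time_s: 38.1
tcp_pos: [0.5727, 0.438, 0.2801]
eef_rot: [179.9, 0.1, -0.7]
contact_force: [0.7, -0.6, -0.0]
gripper_width: 0.0006
gripper_force: 0.0
t 38.1 tcp [0.5727 0.438  0.2801] rot [ 1.799e+02  1.000e-01 -7.000e-01] w 0.0006 F [ 0.7 -0.6 -0. ]
```

View pics/c6.png

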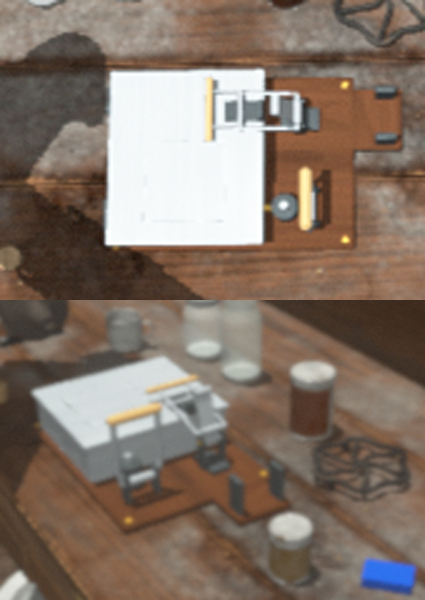

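The bail has fallen over the keeper, with the grip bar on the lid at (209,108) in the upper crop. Now bring the closed fingers in behind the lever.

```bash
python3 -m crank '[[[0,0,0],[0,4.3,0],1],[[0,0,0],[0,4.3,0],1],[[0,0,0],[0,4.3,0],1],[[0,0,0],[0,4.3,0],1],[[0,0,0],[0,4.3,0],1],[[0,0,0],[0,4.3,0],1],[[0,0,0],[0,4.3,0],1],[[0,0,0],[0,4.3,0],1]]' >/dev/null
python3 -m crank '[[[0,0,0],[0,0,4],1],[[0,0,0],[0,0,4],1],[[0,0,0],[0,0,4],1],[[0,0,0],[0,0,0],1],[[0,0,0],[0,0,0],1]]' >/dev/null
python3 - <<'E'
from h import *
to([.569,.095,.133],[180,0,-1]); c=cap('side')
cv2.imwrite('pics/c7.png',cv2.resize(c['color'][120:270,200:400],(800,600),interpolation=2)[:,:,::-1])
E
```

```text
t 39.5 tcp [0.5685 0.0888 0.1634] rot [179.9   0.   -0.9] w 0.0005 F [ 1.  -0.2  1.4]
 shift cm (present axes) [ 0.04 -0.62  3.04]
 turn deg [0.1 0.  0.1]
```

View pics/c7.png

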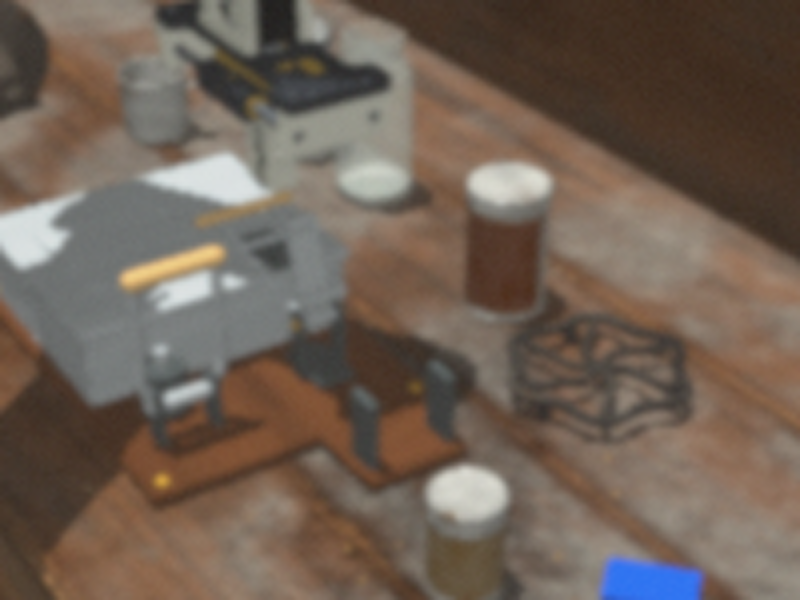

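```bash
python3 -m crank '[[[0,0,0],[0,-0.6,1],1],[[0,0,0],[0,0,1.9],1],[[0,0,0],[0,1.5,0],1],[[0,0,0],[0,2,0],1],[[0,0,0],[0,1.8,0],1],[[0,0,0],[0,1.6,0.6],1],[[0,0,0],[0,1.3,1],1],[[0,0,0],[0,0,0],1]]'
python3 -m crank '[[[0,0,0],[0,1.4,0.5],1],[[0,0,0],[0,1.4,0],1],[[0,0,0],[0,1.4,0],1],[[0,0,0],[0,1.4,0],1],[[0,0,0],[0,0,0],1]]'
python3 - <<'E'
from h import *
to(None); c=cap('side')
cv2.imwrite('pics/c8.png',cv2.resize(c['color'][120:270,200:400],(800,600),interpolation=2)[:,:,::-1])
E
```

```text
time_s: 40.35
tcp_pos: [0.5664, 0.012, 0.1161]
eef_rot: [180.0, 0.1, -1.0]
contact_force: [-1.2, 0.5, -0.2]
gripper_width: 0.0005
gripper_force: 0.0
time_s: 40.85
tcp_pos: [0.5663, -0.0442, 0.1125]
eef_rot: [180.0, 0.0, -0.9]
contact_force: [0.4, -0.1, -0.4]
gripper_width: 0.0003
gripper_force: 0.0
t 40.9 tcp [ 0.5663 -0.0442  0.1125] rot [180.    0.   -0.9] w 0.0003 F [ 0.4 -0.1 -0.4]
```

View pics/c8.png

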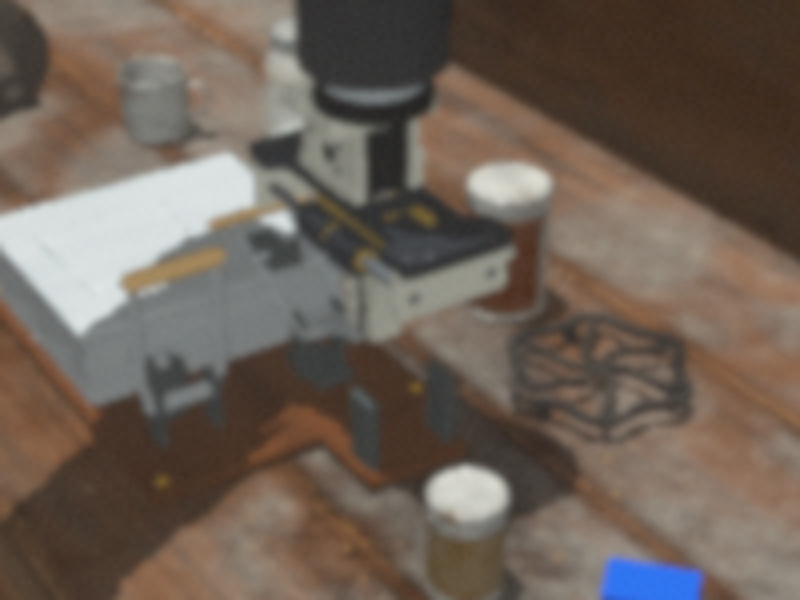

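The lever is now under the fingers (345,320), and the bail still hangs at the keeper; press down.

```bash
python3 -m crank '[[[0,0,0],[0,0,1],1],[[0,0,0],[0,0,1],1],[[0,0,0],[0,0,0],1]]'
python3 -m crank '[[[0,0,0],[0,0,1],1],[[0,0,0],[0,0,1],1],[[0,0,0],[0,0,0.5],1],[[0,0,0],[0,0,0],1]]'
python3 -m crank '[[[0,0,0],[0,0,0.4],1],[[0,0,0],[0,0,0.2],1],[[0,0,0],[0,0,0],1],[[0,0,0],[0,0,0],1]]'
```

```text
time_s: 41.2
tcp_pos: [0.5655, -0.042, 0.0905]
eef_rot: [180.0, 0.2, -0.8]
contact_force: [-0.4, -0.1, 0.5]
gripper_width: 0.0003
gripper_force: 0.0
time_s: 41.6
tcp_pos: [0.5659, -0.0421, 0.0662]
eef_rot: [180.0, 0.1, -0.8]
contact_force: [0.6, -0.5, 0.6]
gripper_width: 0.0005
gripper_force: 0.0
time_s: 42.0
tcp_pos: [0.5667, -0.0422, 0.0616]
eef_rot: [-180.0, -0.0, -0.8]
contact_force: [0.1, 0.1, 0.1]
gripper_width: 0.0006
gripper_force: 0.0
```

```bash
python3 -m crank '[[[0,0,0],[0,0,-4],1],[[0,0,0],[0,0,-4],1],[[0,0,0],[0,0,-4],1],[[0,0,0],[0,4,-4],1],[[0,0,0],[0,4,-4],1],[[0,0,0],[0,4,0],1],[[0,0,0],[0,4,0],1],[[0,0,0],[0,4,0],1]]' >/dev/null
python3 - <<'E'
from h import *
to(None); c=cap('top');s=cap('side')
a=c['color'][150:270,130:300]; b=s['color'][150:270,220:380]
cv2.imwrite('pics/c9.png',np.vstack([cv2.resize(a,(400,282),interpolation=2),cv2.resize(b,(400,300),interpolation=2)])[:,:,::-1])
E
```

```text
t 42.8 tcp [ 0.5636 -0.2342  0.2531] rot [-1.8e+02 -1.0e-01 -8.0e-01] w 0.0005 F [0.8 0.7 0.1]
```

View pics/c9.png

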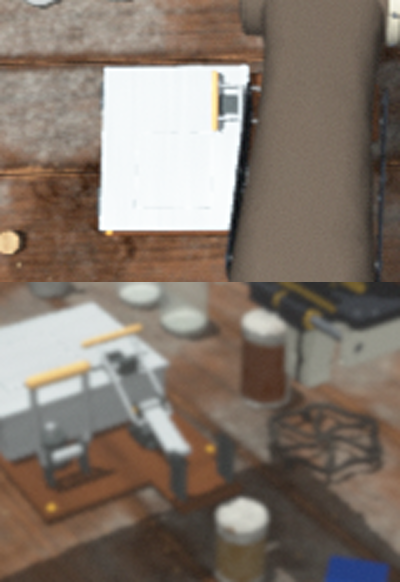

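```bash
python3 - <<'E'
from h import *
s=dict(np.load('/tmp/side.npz')); P=cloud(s); Q=(P-C)@Bv*1000
k=(abs(Q[:,:,1]+55)<9)
for a in range(-215,-60,8):
    q=k&(Q[:,:,0]>=a)&(Q[:,:,0]<a+8)&(Q[:,:,2]>16); 
    if q.any(): print(a+4,q.sum(),np.median(Q[q][:,2]).round(1),Q[q][:,2].max().round(1))
E
```

```text
-211 2 560.9 562.2
-203 14 32.4 561.4
-195 12 34.8 560.5
-187 20 37.2 562.0
-179 15 41.6 561.0
-171 19 44.6 562.0
-163 20 48.6 563.5
-155 23 50.6 562.3
-147 21 53.4 58.0
-139 27 56.6 63.0
-131 10 21.3 62.2
-123 4 20.9 21.2
-99 9 85.4 97.4
-91 94 61.6 98.5
-83 4 29.0 53.0
-75 2 85.0 85.1
-67 6 84.4 85.2
-59 22 105.8 114.1
```

```bash
python3 -m crank '[[[0,0,0],[0,-4,0],1],[[0,0,0],[0,-4,0],1],[[0,0,0],[0,-4,0],1],[[0,0,0],[0,-4,4],1],[[0,0,0],[0,-4,4],1],[[0,0,0],[0,0,4],1],[[0,0,0],[0,0,4],1],[[0,0,0],[0,0,3],1]]' 
python3 -m crank '[[[0,0,0],[0,0,0.7],1],[[0,0,0],[0,0,0.3],1],[[0,0,0],[0,0,0.2],1],[[0,0,0],[0,0,0],1]]'
```

```text
time_s: 43.7
tcp_pos: [0.5656, -0.0415, 0.0696]
eef_rot: [180.0, 0.1, -0.8]
contact_force: [0.7, -0.4, -0.1]
gripper_width: 0.0006
gripper_force: 0.0
time_s: 44.1
tcp_pos: [0.5676, -0.042, 0.0609]
eef_rot: [-180.0, -0.1, -0.8]
contact_force: [0.2, 0.3, 0.6]
gripper_width: 0.0004
gripper_force: 0.0
```

```bash
python3 -m crank '[[[0,0,0],[0,0,0.2],1],[[0,0,0],[0,0,0],1],[[0,0,0],[0,0,0],1]]'
python3 -m crank '[[[0,0,0],[0,0,0.15],1],[[0,0,0],[0,0,0],1],[[0,0,0],[0,0,0],1]]'
```

```text
time_s: 44.4
tcp_pos: [0.5677, -0.042, 0.0589]
eef_rot: [-180.0, -0.2, -0.8]
contact_force: [-1.1, 1.4, 4.8]
gripper_width: 0.0007
gripper_force: 2.4
time_s: 44.7
tcp_pos: [0.5679, -0.0419, 0.0585]
eef_rot: [-180.0, -0.2, -0.8]
contact_force: [-4.5, 1.9, 15.2]
gripper_width: 0.0005
gripper_force: 7.2
```

The lever is home (stop felt at the predicted height). On to the pump.

```bash
python3 -m crank '[[[0,0,0],[0,0,-2],1],[[0,0,0],[0,0,-4],1],[[0,0,0],[0,0,-4],1],[[0,0,0],[0,0,-4],1],[[0,0,0],[0,0,-4],1],[[0,0,0],[-3.5,-2,0],0.3],[[0,0,0],[-4,-2,0],0.3],[[0,0,0],[-4,-2.3,0],0.3]]' >/dev/null
python3 -m crank '[[[0,0,0],[0,0,0],0.3],[[0,0,0],[0,0,0],0.3]]' >/dev/null
python3 - <<'E'
from h import *
to([.455,.021,.146],[180,0,-1])
to([.455,.021,.146],[180,0,-1]); c=cap('side')
cv2.imwrite('pics/c10.png',cv2.resize(c['color'][110:260,180:380],(800,600),interpolation=2)[:,:,::-1])
E
```

```text
t 45.7 tcp [0.4523 0.0231 0.2372] rot [-179.9   -0.2   -0.7] w 0.0296 F [-0.1 -1.4  0. ]
 shift cm (present axes) [0.25 0.22 9.12]
 turn deg [-0.1 -0.2  0.3]
t 45.7 tcp [0.4523 0.0231 0.2372] rot [-179.9   -0.2   -0.7] w 0.0296 F [-0.1 -1.4  0. ]
 shift cm (present axes) [0.25 0.22 9.12]
 turn deg [-0.1 -0.2  0.3]
```

View pics/c10.png

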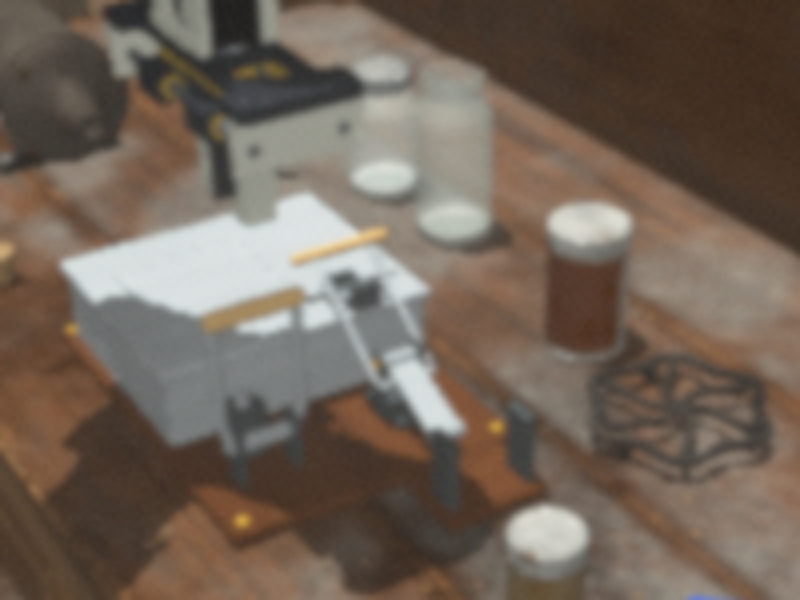

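The latch is home, the bail is drawn on the keeper, and the fingers are above the pump handle (255,310).

```bash
python3 -m crank '[[[0,0,0],[0.2,0.2,3],0.3],[[0,0,0],[0,0,3],0.3],[[0,0,0],[0,0,2],0.3],[[0,0,0],[0,0,1],0.3],[[0,0,0],[0,0,0],0.3]]' 
python3 -m crank '[[[0,0,0],[0,0,0],1],[[0,0,0],[0,0,0],1],[[0,0,0],[0,0,0],1],[[0,0,0],[0,0,0],1]]' 45
```

```text
time_s: 46.25
tcp_pos: [0.4545, 0.0198, 0.1447]
eef_rot: [179.9, 0.2, -0.9]
contact_force: [-0.5, -0.5, 0.0]
gripper_width: 0.0305
gripper_force: 0.0
time_s: 46.65
tcp_pos: [0.4552, 0.0198, 0.147]
eef_rot: [179.9, -0.1, -0.8]
contact_force: [2.3, -7.0, -0.1]
gripper_width: 0.0128
gripper_force: 45.0
```

```bash
python3 -m crank '[[[0,0,0],[0,1.0,0.05],1],[[0,0,0],[0,0.99,0.15],1],[[0,0,0],[0,0.97,0.25],1],[[0,0,0],[0,0.94,0.34],1],[[0,0,0],[0,0.9,0.43],1],[[0,0,0],[0,0.85,0.52],1],[[0,0,0],[0,0,0],1]]'
python3 -m crank '[[[0,0,0],[0,0.8,0.6],1],[[0,0,0],[0,0.73,0.68],1],[[0,0,0],[0,0.66,0.75],1],[[0,0,0],[0,0.58,0.82],1],[[0,0,0],[0,0.5,0.87],1],[[0,0,0],[0,0,0],1]]'
```

```text
time_s: 47.35
tcp_pos: [0.4543, -0.0357, 0.1293]
eef_rot: [-179.9, -0.1, -0.9]
contact_force: [-1.1, 5.6, 4.8]
gripper_width: 0.0127
gripper_force: 45.0
time_s: 47.95
tcp_pos: [0.4539, -0.068, 0.0918]
eef_rot: [-179.9, -0.1, -0.9]
contact_force: [-3.9, 10.6, 7.9]
gripper_width: 0.0126
gripper_force: 45.0
```

```bash
python3 -m crank '[[[0,0,0],[0,0.1,0.2],1],[[0,0,0],[0,0,0],1],[[0,0,0],[0,0,0],1]]'
python3 - <<'E'
from h import *
to(None); c=cap('side'); t=cap('top')
out=[]
for c,(u0,u1,v0,v1) in((t,(225,300,200,245)),(c,(225,325,175,260))):
    hsv=cv2.cvtColor(c['color'],cv2.COLOR_RGB2HSV); m=((hsv[:,:,0]>8)&(hsv[:,:,0]<25)&(hsv[:,:,1]>90)&(hsv[:,:,2]>120)).astype(np.uint8)
    n,l,s,ce=cv2.connectedComponentsWithStats(m[v0:v1,u0:u1]); 
    for i in range(1,n):
        if s[i,4]>15: print((ce[i]+[u0,v0]).round(1),s[i].tolist())
E
```

```text
time_s: 48.25
tcp_pos: [0.4539, -0.0687, 0.0906]
eef_rot: [-179.9, -0.1, -0.8]
contact_force: [-4.6, 9.0, 9.8]
gripper_width: 0.0129
gripper_force: 45.0
t 48.2 tcp [ 0.4539 -0.0687  0.0906] rot [-1.799e+02 -1.000e-01 -8.000e-01] w 0.0129 F [-4.6  9.   9.8]
[243.5 204.3] [15, 3, 10, 4, 19]
[301.5 185.6] [62, 1, 29, 21, 290]
[293.1 197.7] [62, 19, 13, 9, 34]
[300.7 223.5] [69, 32, 17, 30, 264]
[252.3 223. ] [22, 44, 11, 8, 58]
[282.1 226.3] [49, 47, 13, 10, 67]
[242.7 254.1] [5, 72, 24, 13, 152]
```

```bash
python3 - <<'E'
from h import *
c=dict(np.load('/tmp/side.npz'))
for f in(.8,.9,1.0,1.1):
    print(f,[proj(c,vb(-150-100*np.sin(f),60+d,40+100*np.cos(f))).round(1).tolist() for d in(35,20,0,-20,-35)])
cv2.imwrite('pics/c11.png',cv2.resize(c['color'][170:270,220:340],(720,600),interpolation=2)[:,:,::-1])
E
```

```text
0.8 [[243.3, 214.5], [248.8, 212.7], [255.9, 210.2], [263.0, 207.8], [268.2, 206.1]]
0.9 [[244.7, 218.4], [250.2, 216.5], [257.4, 214.0], [264.4, 211.6], [269.6, 209.8]]
1.0 [[246.0, 222.2], [251.5, 220.3], [258.6, 217.8], [265.7, 215.3], [270.9, 213.5]]
1.1 [[247.2, 226.1], [252.6, 224.2], [259.8, 221.6], [266.8, 219.1], [272.0, 217.3]]
```

View pics/c11.png

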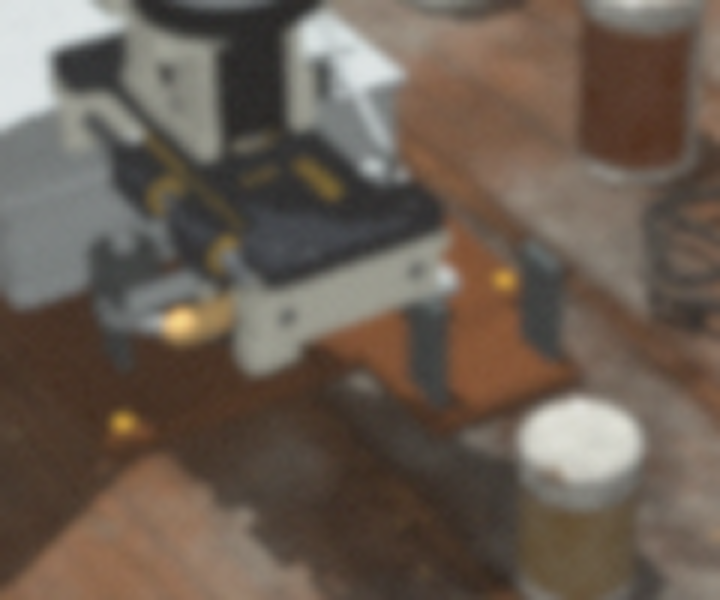

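```bash
python3 -m crank '[[[0,0,0],[0,0.1,0.25],1],[[0,0,0],[0,0,0],1],[[0,0,0],[0,0,0],1]]' 
python3 -m crank '[[[0,0,0],[0,0.1,0.25],1],[[0,0,0],[0,0,0],1],[[0,0,0],[0,0,0],1]]' |grep -E 'tcp|contact'
```

```text
time_s: 48.65
tcp_pos: [0.4539, -0.0697, 0.0883]
eef_rot: [-179.9, -0.1, -0.8]
contact_force: [-5.7, 9.7, 13.7]
gripper_width: 0.013
gripper_force: 45.0
tcp_pos: [0.4542, -0.0699, 0.0878]
contact_force: [-16.9, 20.3, 39.8]
```

```bash
python3 -m crank '[[[0,0,0],[0,-0.1,-0.23],1],[[0,0,0],[0,-0.1,-0.23],1],[[0,0,0],[0,-0.1,-0.23],1],[[0,0,0],[0,-0.17,-0.29],1],[[0,0,0],[0,-0.17,-0.29],1],[[0,0,0],[0,-0.17,-0.29],1]]'
python3 -m crank '[[[0,0,0],[0,-0.19,-0.27],1],[[0,0,0],[0,-0.19,-0.27],1],[[0,0,0],[0,-0.19,-0.27],1],[[0,0,0],[0,-0.22,-0.25],1],[[0,0,0],[0,-0.22,-0.25],1],[[0,0,0],[0,-0.22,-0.25],1]]'
python3 -m crank '[[[0,0,0],[0,-0.24,-0.23],1],[[0,0,0],[0,-0.24,-0.23],1],[[0,0,0],[0,-0.24,-0.23],1],[[0,0,0],[0,-0.27,-0.2],1],[[0,0,0],[0,-0.27,-0.2],1],[[0,0,0],[0,-0.27,-0.2],1]]'
```

```text
time_s: 49.55
tcp_pos: [0.454, -0.0622, 0.1005]
eef_rot: [-179.9, -0.1, -0.8]
contact_force: [0.9, 12.8, -4.3]
gripper_width: 0.0125
gripper_force: 45.0
time_s: 50.15
tcp_pos: [0.4541, -0.049, 0.1152]
eef_rot: [-179.8, -0.1, -0.9]
contact_force: [2.3, 15.4, -14.1]
gripper_width: 0.0127
gripper_force: 45.0
time_s: 50.75
tcp_pos: [0.4543, -0.0342, 0.1279]
eef_rot: [-179.8, -0.1, -0.9]
contact_force: [3.9, 8.1, -11.7]
gripper_width: 0.013
gripper_force: 45.0
```

```bash
python3 -m crank '[[[0,0,0],[0,-0.28,-0.17],1],[[0,0,0],[0,-0.28,-0.17],1],[[0,0,0],[0,-0.28,-0.17],1],[[0,0,0],[0,-0.3,-0.14],1],[[0,0,0],[0,-0.3,-0.14],1],[[0,0,0],[0,-0.3,-0.14],1]]'
python3 -m crank '[[[0,0,0],[0,-0.31,-0.11],1],[[0,0,0],[0,-0.31,-0.11],1],[[0,0,0],[0,-0.31,-0.11],1],[[0,0,0],[0,-0.32,-0.08],1],[[0,0,0],[0,-0.32,-0.08],1],[[0,0,0],[0,-0.32,-0.08],1]]'
python3 -m crank '[[[0,0,0],[0,-0.33,-0.05],1],[[0,0,0],[0,-0.33,-0.05],1],[[0,0,0],[0,-0.33,-0.05],1],[[0,0,0],[0,-0.33,-0.02],1],[[0,0,0],[0,-0.33,-0.02],1],[[0,0,0],[0,-0.33,-0.02],1]]'
python3 -m crank '[[[0,0,0],[0,0,0],1],[[0,0,0],[0,0,0],1]]'
```

```text
time_s: 51.35
tcp_pos: [0.4545, -0.0177, 0.1375]
eef_rot: [-179.9, -0.1, -0.8]
contact_force: [4.4, 5.1, -10.8]
gripper_width: 0.0128
gripper_force: 45.0
time_s: 51.95
tcp_pos: [0.4548, 0.0003, 0.144]
eef_rot: [180.0, -0.1, -0.8]
contact_force: [4.9, -2.0, -5.4]
gripper_width: 0.0124
gripper_force: 45.0
time_s: 52.55
tcp_pos: [0.4551, 0.0195, 0.147]
eef_rot: [179.9, -0.1, -0.8]
contact_force: [2.1, -6.0, 5.1]
gripper_width: 0.0125
gripper_force: 45.0
time_s: 52.75
tcp_pos: [0.4551, 0.0196, 0.147]
eef_rot: [179.9, -0.1, -0.8]
contact_force: [1.2, -4.9, 6.3]
gripper_width: 0.0126
gripper_force: 45.0
```

```bash
python3 -m crank '[[[0,0,0],[0,0,0],0.5],[[0,0,0],[0,0,0],0.3],[[0,0,0],[0,0,0],0.3],[[0,0,0],[0,0,-2],0.3],[[0,0,0],[0,0,-4],0.3],[[0,0,0],[0,0,-4],0.3],[[0,0,0],[0,0,-4],0.3],[[0,0,0],[0,0,-4],0.3]]' >/dev/null
python3 -m crank '[[[0,0,0],[0,-4,0],0.3],[[0,0,0],[0,-4,0],0.3],[[0,0,0],[0,-4,0],0.3],[[0,0,0],[0,-4,0],0.3],[[0,0,0],[0,-4,0],0.3],[[0,0,0],[0,-4,0],0.3],[[0,0,0],[0,-4,0],0.3],[[0,0,0],[0,-4,0],0.3]]' >/dev/null
python3 -m crank '[[[0,0,0],[0,0,0],0.3],[[0,0,0],[0,0,0],0.3]]'
python3 - <<'E'
from h import *
c=cap('top');s=cap('side')
a=c['color'][140:270,130:400]; b=s['color'][140:290,190:390]
cv2.imwrite('pics/c12.png',np.vstack([cv2.resize(a,(450,217),interpolation=2),cv2.resize(b,(450,338),interpolation=2)])[:,:,::-1])
P=cloud(s); Q=(P-C)@Bv*1000
for a in range(-215,-130,8):
    q=(abs(Q[:,:,1]+55)<9)&(Q[:,:,0]>=a)&(Q[:,:,0]<a+8)&(Q[:,:,2]>16)&(Q[:,:,2]<120)
    if q.any(): print(a+4,np.median(Q[q][:,2]).round(1))
hsv=cv2.cvtColor(s['color'],cv2.COLOR_RGB2HSV); m=((hsv[:,:,0]>8)&(hsv[:,:,0]<25)&(hsv[:,:,1]>90)&(hsv[:,:,2]>150)).astype(np.uint8)[175:200,225:260]
v,u=np.where(m); print('pump bar now',u.mean()+225,v.mean()+175,'start 242.5 186.8')
E
```

```text
time_s: 54.55
tcp_pos: [0.4586, 0.3408, 0.3245]
eef_rot: [179.9, 0.1, -0.8]
contact_force: [-0.3, 0.1, 0.3]
gripper_width: 0.0307
gripper_force: 0.0
-203 32.7
-195 34.9
-187 37.0
-179 41.0
-171 44.0
-163 47.5
-155 50.0
-147 52.8
-139 56.9
-131 20.8
pump bar now 242.6 186.78666666666666 start 242.5 186.8
```

View pics/c12.png

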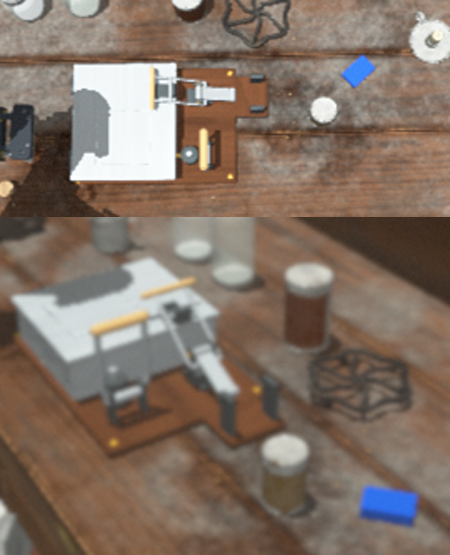

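The lid is shut, the bail hooked at (165,85), the lever home at (220,95), the pump lever upright at (204,148), the tin and blue block unmoved, and no brown boxes are left on the table.

```bash
python3 -c "
from plant import r
print(r.close_job())"
```

```text
the job is handed in; nothing more can be done
None
```

I handed in the job with all four matchboxes in the vacuum box, the lid shut, the bail hooked and the lever home, and one full pump stroke eased back up over about four seconds; the hand-in call returned no verdict.

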